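# Tighten the reactor cap with the tommy bar

## Task

Tighten the reactor's screw cap fully with the steel tommy bar: pull the bar out from under the riser shelf, put it down on the open bench and take it again by its square grip, push its round end well into a hole in the cap's rim and swing the cap clockwise (seen from above); the guard stops the swing, so move the bar on to another hole and carry on until the cap turns no further. Then lay the bar flat on the bench, clear of the reactor stand. Turn the cap only with the bar, not with the gripper, and do not upset or shift the glassware on the riser.

Things in the scene. Friction and masses are not known exactly. Their poses are not given: they have to be found in the camera images.
- stand: fixed reactor stand: grey plate 190 x 190 mm, 12 mm thick, a stainless vessel on its centre; origin at the plate's underside centre. A half-round sheet guard, 85 mm radius about the vessel's axis, 116 mm high, stands behind and beside it, open over 60 degrees either side of -x of the stand (roughly towards the robot): a bar in the cap can swing only about 55 degrees either side of -x
- vessel_axis (a point): point on the vessel's upright axis, 100 mm above the bench; axes as stand (-x looks out through the middle of the guard's opening). Nothing on the stand is higher than 126 mm
- screw_cap: the loosely screwed-on steel cap of the vessel: 92 mm across, 44 mm high, a boss 25 mm across and 2.5 mm high on its flat top; eight equal round holes in its rim. Origin on the axis at its lower edge. Its orientation does not show the turning (see cap)
- cap (a joint): angle of the cap (rad): 0 = fully home against a hard stop; grows as it is unscrewed, anticlockwise from above. Starts at 2.08 to 2.32, more than one swing of the bar. The thread takes about 0.3 N m, stays where it is left, and lets the cap down 0.8 mm per rad
- cap_center (a point): on the cap's axis at the height of its holes: about 102 mm above the bench at the start, 100 mm when home. The holes run level, straight towards the axis, 45 degrees apart: 12.5 mm wide, 27 mm deep from the rim (bottom 19 mm from the axis), edges lightly countersunk. The cap's top lies 21 mm above this point
- cap_hole (a point): middle of the mouth of one of the eight holes, 46 mm from the cap's axis; it goes round with the cap. The others lie every 45 degrees round the axis from it. Fully in, the bar has play: it swings about 7 degrees before it takes the cap along
- bar: straight steel tommy bar, 165 mm long, about 0.14 kg: a round shank 10 mm thick and 85 mm long with a chamfered end, then a square grip 12 x 12 mm, 80 mm long, on which it lies flat without rolling. At the start the grip is under the riser and 68 to 78 mm of the shank stick out to the left. Origin where shank and grip meet, underside; +x points to the round end
- bar_tip (a point): round end of the bar, on its centre line, 6 mm above the bench as it lies; +x axis points out along the bar. The bar balances 95 mm from this end
- bar_grip (a point): point on the bar's centre line in the square grip, 120 mm from the round end (the grip runs from 85 to 165 mm); +x axis points to the round end
- riser_edge (a point): middle of the upper left edge of a fixed stainless riser shelf, a bridge 260 mm along its x, 220 mm along its y and 85 mm high, open at left and right. y axis points out of this edge to the left, x axis along the edge
- beaker: small glass beaker, 66 mm across, 92 mm high, standing on the riser; leave alone. Origin at its foot
- cylinder: small measuring cylinder, 30 mm across, 131 mm high, standing on the riser; leave alone. Origin at its foot

How it is judged:
On the way, in this order (a step that is already met when the one before it is completed fails the run):
1. the bar lies let go on the open bench, its grip out from under the riser (y of bar_grip in the frame of riser_edge above 0.02 m and height (world z) of each of bar_tip, bar_grip below 0.013 m and contact force between the fingers and bar below 0.1 N), for 0.1 s.
2. the bar, held by its square grip, has its round end in a hole of the cap (horizontal distance between bar_tip and cap_center below 0.037 m and z of bar_tip in the frame of cap_center between -0.007 and 0.007 m and distance between the grasp point and bar_grip below 0.055 m), for 0.2 s.
3. the bar is out of the cap again, with the cap part of the way home (horizontal distance between bar_tip and cap_center above 0.047 m and value of joint cap between 0.12 and 1.95 rad), for 0.1 s.
4. the bar, held by its square grip, has its round end in a hole of the cap again (all of step 2), for 0.2 s.
At the end, for the whole second after the job is handed in: The cap is within 0.09 rad (5 degrees) of its stop; the bar lies flat and still on the bench, its centre line below 13 mm at both ends, more than 100 mm from the vessel's axis and not touching the stand (value of joint cap below 0.09 rad and height (world z) of each of bar_tip, bar_grip below 0.013 m and height (world z) of bar_grip above 0 m and horizontal distance between each of bar_tip, bar_grip and vessel_axis above 0.1 m and contact force between bar and stand below 0.1 N and linear speed of bar below 0.02 m/s).
It fails at once if the cap is pushed or turned by the gripper itself (contact force between the fingers and screw_cap above 8 N).
It fails at once if the glassware on the riser is tipped or shifted by more than 30 mm (distance of any of beaker, cylinder from where it was at the start of the episode above 0.03 m).
It also fails if it takes over 72 s, if anything falls off the work surface, if the arm or the gripper's body presses on something with over 40 N, if the wrist force passes 120 N, or if a joint passes its speed limit or range.

## Robot

A 6-joint arm with a two-finger parallel gripper is mounted at the origin on a cart in front of the work surface, level with it; the furniture and walls round the work are solid. World frame = base frame: x ahead of the robot, y to its left, z up, the work surface at z = 0. Lengths are in m, angles in rad, forces in N, time in s.
With the tool pointing down it reaches from about 0.35 to 0.725 m from the base axis. Payload 6 kg.
Tool frame: the origin (TCP) lies between the finger pads; the fingertips stand 25 mm ahead of it and the grasp point (between the pads) lies 6 mm ahead of it; y points along the fingers, z is the direction in which the jaws open and shut, and the axes are right-handed (so a half turn about y gives the same grasp; the last joint's range is limited). The gripper opens to 85 mm and grips with 20 to 120 N. Pads are 22 mm wide; open, the fingers measure 114 mm over their backs; the gripper's body (76 mm by 85 mm) begins 54 mm behind the grasp point. The pads swing forward as they close: fully open they stand 13 mm farther back than shut.
Start: joints at [1.438, 0.04, 0.085, 0, -1.615, -0.334], TCP at [0.27, 0.536, 0.256] pointing down, gripper open.
Joint ranges: [-2.56, 2.56], [-1.29, 2.01], [-1.08, 1.49], [-3.29, 1.98], [-2.81, -0.18], [-2.99, 2.99]. Speed limits (rad/s): [2.57, 2.57, 3.01, 3.14, 3.14, 3.14].

## Interface

Orientations are given as a rotation vector (axis times angle).
In Python, from rig import r gives the robot as it stands.
- The arm moves only by the tool step_arm, never from a script. Its argument "plan" is a list that holds one entry, the list of rows, each a list of 6 numbers: the shift along the tool's x, y, z in cm, then the turn, a rotation vector about the tool's x, y, z in degrees. In form: [[[x, y, z, ax, ay, az], ...]]. A call has 1 to 12 rows; each row shifts and turns the pose as measured when the row begins, along the tool's axes as they then stand; what a row does not reach is not made up. A row lasts 1/8 s, in which the tool goes at most 62.5 mm and 10.7 degrees, less where a joint would pass 70% of its speed; a pose out of reach is approached as far as the arm can. A call is refused whole if a number of a shift passes 6.25 or a number of a turn 10.7, either way. A call with a gripper value outside its range is refused whole. "grip" is the opening, from -1 (shut) to 1 (fully open), set as the call begins (left out, the last holds). The fingers move at their own pace and stop on an object; "newtons" is the grip in N (left out, the last holds). Time passes only in rows, so rows that do not move let the fingers close. It gives the time, the measured TCP pose, the force and the opening at its end, in the units of the state.
- r.read_state(): the state, without advancing time (a new reading comes with each control period).
- r.camera(name): name is "scene" or "top"; returns (picture, depth): 480x640x3 uint8, blue, green, red; 480x640 float32, m along the optical axis (not along the pixel's ray), 0 where there is no reading.
- r.get_calibration(name): a dict with "fov_y" (degrees; the focal length in pixels is half the picture's height over the tangent of half this angle, whatever the lens; pixels are square), "cx", "cy" (the principal point, pixels), "world_from_camera" (4x4, takes a point from camera to world coordinates). Camera axes: x right, y down, z forward; pixel columns grow to the right and rows downward; lengths in m; the calibration is good to about 2 mm. A picture is of the moment at which its call begins. get_calibration takes no time and is no camera call.
- r.job_done(): hands the job in, once; it reports no verdict.
The state is a dict: "time": time; "joints": joint angles; "dq": joint speeds; "joint_efforts": joint torques, N m; "tool_pos": TCP position; "ee_rot": TCP orientation; "wrist_force": force on the tool from outside, world axes, zero at the start; "torque": the same for the moment, N m; "opening": opening from 0.0 (shut) to 1.0 (fully open).
Only numpy, scipy, OpenCV 4.12 (cv2) and the standard library are available. Lean on these libraries where they do the work, as an engineer would, in place of code of your own. Each camera call takes 0.05 s, during which the arm holds its last target. There are 200 camera calls.

## Working session

There is one attempt and no reset: what is moved stays moved. The work goes in short steps, Python scripts to look and compute and a tool call to move; the robot and the scene stay as the last step left them, time stands still between calls to the robot, and variables do not carry over. Pictures are saved under pics/ and viewed, about 8 in all and at most 12, crops included, and the job is handed in when it is done.

Besides the shell and the picture viewer there is one more tool, called after "Request:" in YAML: its name, and indented under it one key for each argument. step_arm: Moves the arm, as the interface text tells. Its arguments: {"type":"object","properties":{"plan":{"type":"array","items":{"type":"array","items":{"type":"array","items":{"type":"number"}}}},"grip":{"type":"number"},"newtons":{"type":"number"}},"required":["plan"]}

```bash
ls; mkdir -p pics
cat > h.py <<'E'
import numpy as np,cv2
from rig import r
from scipy.spatial.transform import Rotation as R
def snap(n,f):
    im,d=r.camera(n); cv2.imwrite(f'pics/{f}.png',im); np.save(f'pics/{f}.npy',d); return im,d
def K(n):
    c=r.get_calibration(n); return 240/np.tan(np.radians(c['fov_y'])/2),c['cx'],c['cy'],np.array(c['world_from_camera'])
def w(n,u,v,d):
    f,cx,cy,T=K(n); return (T@[(u-cx)/f*d,(v-cy)/f*d,d,1])[:3]
def wz(n,u,v,z):
    f,cx,cy,T=K(n); a=T[:3,:3]@[(u-cx)/f,(v-cy)/f,1]; return T[:3,3]+a*(z-T[2,3])/a[2]
def px(n,p):
    f,cx,cy,T=K(n); q=np.linalg.inv(T)@np.append(p,1); return f*q[0]/q[2]+cx,f*q[1]/q[2]+cy
def st():
    s=r.read_state(); print('t',s['time'],'p',np.round(s['tool_pos'],4),'\n',np.round(R.from_rotvec(s['ee_rot']).as_matrix(),3),'q',np.round(s['joints'],3),'F',np.round(s['wrist_force'],1),'M',np.round(s['torque'],2),'o',s['opening']); return s
E
python3 - <<'E'
from h import *
st()
for n in('scene','top'):
    im,d=snap(n,n+'0'); print(n,K(n))
E
```

```text
pics
t 0.0 p [0.2698 0.5356 0.2552] 
 [[-0.893 -0.001 -0.45 ]
 [ 0.45  -0.002 -0.893]
 [-0.    -1.     0.002]] q [ 1.438  0.041  0.084 -0.    -1.616 -0.334] F [ 0.2 -0.4  0.4] M [-0.04  0.06  0.02] o 0.9967566271086798
scene (np.float64(584.0972210888684), 311.2690951652442, 243.94161807723927, array([[-0.57015135, -0.63352408,  0.52304366, -0.03042937],
       [-0.82134257,  0.45350768, -0.34601613,  0.1670102 ],
       [-0.01799477, -0.62687959, -0.77890832,  0.96277913],
       [ 0.        ,  0.        ,  0.        ,  1.        ]]))
top (np.float64(437.7475659503511), 310.5048907835824, 233.78660355788628, array([[-0.02792332, -0.99556609,  0.08982451,  0.45866617],
       [-0.99949766,  0.02915479,  0.01242669, -0.22658094],
       [-0.01499041, -0.08943239, -0.99588008,  1.03392586],
       [ 0.        ,  0.        ,  0.        ,  1.        ]]))
```

View pics/scene0.png

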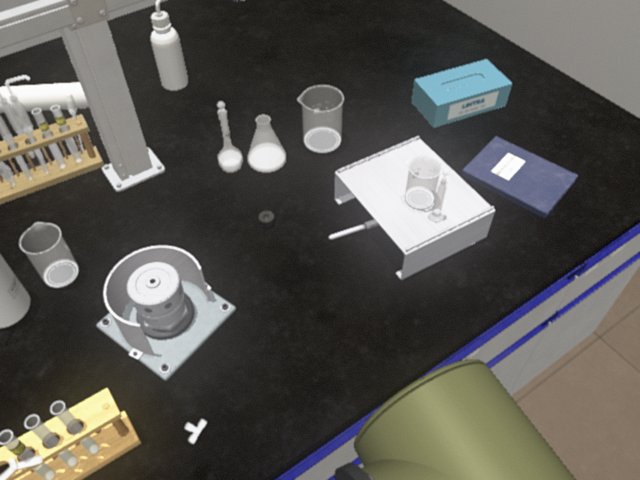

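View pics/top0.png

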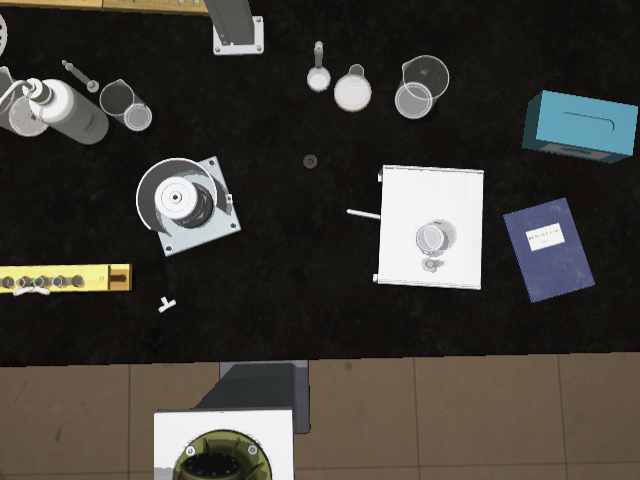

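Run:
```python
from h import *
t=cv2.imread('pics/top0.png'); s=cv2.imread('pics/scene0.png')
c=lambda im,u,v,a,b,k:cv2.resize(im[v:v+b,u:u+a],None,fx=k,fy=k,interpolation=cv2.INTER_CUBIC)
o=np.zeros((600,800,3),np.uint8)
for im,x,y in((c(t,133,152,110,105,3.6),0,0),(c(s,95,238,145,140,2.7),400,0),(c(t,340,200,50,25,8),0,400),(c(s,325,210,60,30,6.5),400,400)):
    h,ww=im.shape[:2]; h=min(h,600-y);ww=min(ww,800-x); o[y:y+h,x:x+ww]=im[:h,:ww]
cv2.imwrite('pics/c0.png',o)
```

```text
(no output)
```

View pics/c0.png

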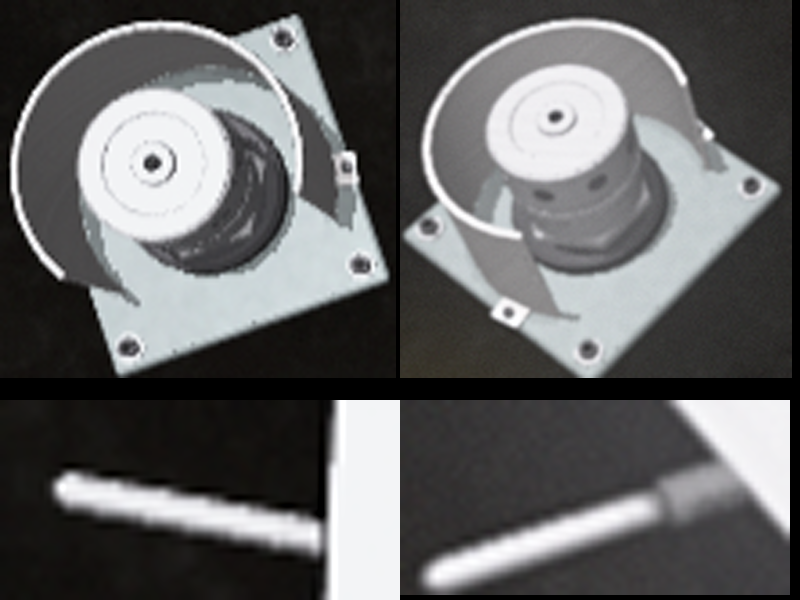

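Run:
```python
from h import *
np.set_printoptions(precision=4,suppress=True)
print('boss',wz('top',175.2,197.3,.1255),wz('scene',152.4,281.3,.1255))
c=[wz('top',*p,.012) for p in((215.5,156.2),(240.8,228.4),(166.3,256.4))]
print('corners',c,'ctr',(c[0]+c[2])/2,[np.linalg.norm(c[i]-c[i+1]) for i in(0,1)])
C=(c[0]+c[2])/2
m=[(c[1]+c[2])/2-C]; print('-x dir deg',np.degrees(np.arctan2(m[0][1],m[0][0])))
print('bar top',wz('top',346.9,211,.006),wz('top',380.3,217,.006))
print('bar scene',wz('scene',328.8,237.2,.006),wz('scene',365,225.4,.006))
a,b=wz('top',382.5,165,.085),wz('top',378,288,.085);print('riser',a,b,np.linalg.norm(a-b))
print('riser scene',wz('scene',335,174,.085),wz('scene',404,251,.085))
# holes: intersect ray with cylinder r=46 about cap
B=(wz('top',175.2,197.3,.1255)+wz('scene',152.4,281.3,.1255))/2
for uv in((148,310.2),(168,305.8)):
    for z in(.100,.102):
        p=wz('scene',*uv,z); q=p-B; print('hole',z,p,np.hypot(*q[:2]),np.degrees(np.arctan2(q[1],q[0])))
```

```text
boss [0.6262 0.0679 0.1255] [0.6253 0.0707 0.1255]
corners [array([0.7436, 0.008 , 0.012 ]), array([ 0.5684, -0.0503,  0.012 ]), array([0.5075, 0.1257, 0.012 ])] ctr [0.6256 0.0668 0.012 ] [np.float64(0.18465622103225815), np.float64(0.18618179953462616)]
-x dir deg -161.62008373779096
bar top [ 0.603  -0.3014  0.006 ] [ 0.5863 -0.3796  0.006 ]
bar scene [ 0.6055 -0.2987  0.006 ] [ 0.5868 -0.3814  0.006 ]
riser [ 0.6917 -0.3775  0.085 ] [ 0.4231 -0.3564  0.085 ] 0.269336333975232
riser scene [ 0.6868 -0.3733  0.085 ] [ 0.442  -0.3567  0.085 ]
hole 0.1 [0.593  0.1007 0.1   ] 0.04534790125000016 136.3030567908014
hole 0.102 [0.5915 0.1008 0.102 ] 0.046507442505164365 137.39604282487826
hole 0.1 [0.5809 0.068  0.1   ] 0.04489729739154208 -178.2683714795496
hole 0.102 [0.5795 0.0682 0.102 ] 0.046307591925367625 -178.60528626437002
```

```bash
cat >> h.py <<'E'
def plan(p,zang,n,tilt=None):
    """rows (cm,deg, tool axes) from the measured pose to TCP p, tool down, jaw axis at angle zang deg"""
    s=r.read_state(); p0=np.array(s['tool_pos']); R0=R.from_rotvec(s['ee_rot'])
    a=np.radians(zang); z=np.array([np.cos(a),np.sin(a),0]); y=np.array([0,0,-1.]); R1=R.from_matrix(np.c_[np.cross(y,z),y,z])
    rv=(R0.inv()*R1).as_rotvec()
    print('d',np.round(p-p0,4),'turn',np.round(np.degrees(rv),1))
    for i in range(n):
        Ri=R0*R.from_rotvec(rv*i/n); d=Ri.inv().apply((np.array(p)-p0)/n)*100
        print(list(map(float,np.round(np.r_[d,np.degrees(rv)/n],2))),end=',')
    print()
E
python3 -c "
from h import *
plan([.601,-.314,.14],167.5,20)"
```

```text
d [ 0.3312 -0.8496 -0.1154] turn [-0.1 75.8 -0.1]
[-3.39, 0.58, 3.05, -0.0, 3.79, -0.0],[-3.58, 0.58, 2.82, -0.0, 3.79, -0.0],[-3.76, 0.58, 2.57, -0.0, 3.79, -0.0],[-3.92, 0.58, 2.32, -0.0, 3.79, -0.0],[-4.07, 0.58, 2.06, -0.0, 3.79, -0.0],[-4.2, 0.58, 1.78, -0.0, 3.79, -0.0],[-4.3, 0.58, 1.5, -0.0, 3.79, -0.0],[-4.39, 0.58, 1.21, -0.0, 3.79, -0.0],[-4.47, 0.58, 0.92, -0.0, 3.79, -0.0],[-4.52, 0.58, 0.62, -0.0, 3.79, -0.0],[-4.55, 0.58, 0.32, -0.0, 3.79, -0.0],[-4.56, 0.58, 0.02, -0.0, 3.79, -0.0],[-4.55, 0.58, -0.28, -0.0, 3.79, -0.0],[-4.52, 0.58, -0.58, -0.0, 3.79, -0.0],[-4.47, 0.58, -0.88, -0.0, 3.79, -0.0],[-4.41, 0.58, -1.17, -0.0, 3.79, -0.0],[-4.32, 0.58, -1.46, -0.0, 3.79, -0.0],[-4.21, 0.58, -1.74, -0.0, 3.79, -0.0],[-4.09, 0.58, -2.01, -0.0, 3.79, -0.0],[-3.95, 0.58, -2.28, -0.0, 3.79, -0.0],
```

Request:
step_arm:
  plan:
    - [[-3.4,0,3.0,0,3.8,0],[-3.6,0,2.8,0,3.8,0],[-3.8,0,2.6,0,3.8,0],[-3.9,0,2.3,0,3.8,0],[-4.1,0,2.1,0,3.8,0],[-4.2,0,1.8,0,3.8,0],[-4.3,0,1.5,0,3.8,0],[-4.4,0,1.2,0,3.8,0],[-4.5,0,0.9,0,3.8,0],[-4.5,0,0.6,0,3.8,0],[-4.6,0,0.3,0,3.8,0],[-4.6,0,0,0,3.8,0]]
  grip: 0.0

```text
time: 1.6
tool_pos: [0.4667, 0.008, 0.2521]
ee_rot: [-1.059, -1.411, 1.426]
wrist_force: [0.1, 0.4, 0.3]
opening: 0.499
```

```bash
python3 -c "
from h import *
st();plan([.601,-.314,.10],167.5,12)"
```

```text
t 1.6 p [0.4667 0.008  0.2521] 
 [[-0.285 -0.005 -0.959]
 [ 0.959 -0.007 -0.285]
 [-0.005 -1.     0.007]] q [ 0.455 -0.317 -0.246  0.004 -1.649 -0.166] F [0.1 0.4 0.3] M [ 0.07 -0.09 -0.03] o 0.4992962629928251
d [ 0.1343 -0.322  -0.1521] turn [-0.3 29.  -0.4]
[-2.88, 1.28, -0.32, -0.02, 2.42, -0.03],[-2.87, 1.28, -0.44, -0.02, 2.42, -0.03],[-2.85, 1.28, -0.56, -0.02, 2.42, -0.03],[-2.82, 1.28, -0.68, -0.02, 2.42, -0.03],[-2.79, 1.28, -0.8, -0.02, 2.42, -0.03],[-2.76, 1.27, -0.91, -0.02, 2.42, -0.03],[-2.72, 1.27, -1.03, -0.02, 2.42, -0.03],[-2.67, 1.27, -1.14, -0.02, 2.42, -0.03],[-2.62, 1.27, -1.25, -0.02, 2.42, -0.03],[-2.57, 1.27, -1.36, -0.02, 2.42, -0.03],[-2.51, 1.27, -1.47, -0.02, 2.42, -0.03],[-2.45, 1.27, -1.57, -0.02, 2.42, -0.03],
```

Request:
step_arm:
  plan:
    - [[-2.9,1.2,-0.3,0,2.4,0],[-2.9,1.3,-0.4,0,2.4,0],[-2.9,1.3,-0.6,0,2.4,0],[-2.8,1.3,-0.7,0,2.4,0],[-2.8,1.3,-0.8,0,2.4,0],[-2.8,1.3,-0.9,0,2.4,0],[-2.7,1.3,-1.0,0,2.4,0],[-2.7,1.3,-1.1,0,2.4,0],[-2.6,1.3,-1.3,0,2.4,0],[-2.6,1.3,-1.4,0,2.4,0],[-2.5,1.3,-1.5,0,2.4,0],[-2.5,1.3,-1.6,0,2.4,0]]

```text
time: 3.1
tool_pos: [0.5999, -0.3299, 0.0881]
ee_rot: [-1.307, -1.025, 1.043]
wrist_force: [0.2, 0.2, 0.8]
opening: 0.502
```

Run:
```python
from h import *
st();plan([.601,-.314,.032],167.5,4)
a,_=snap('top','top1');b,_=snap('scene','scene1')
o=np.hstack([cv2.resize(a[150:290,310:410],(400,560)),cv2.resize(b[140:280,300:400],(400,560))]);cv2.imwrite('pics/c1.png',o)
```

```text
t 3.1 p [ 0.5999 -0.3299  0.0881] 
 [[ 0.232 -0.011 -0.973]
 [ 0.973 -0.004  0.232]
 [-0.006 -1.     0.01 ]] q [-0.209  0.309  0.078  0.006 -1.35  -0.027] F [0.2 0.2 0.8] M [ 0.02 -0.04 -0.03] o 0.5023135214597674
d [ 0.0011  0.0159 -0.0561] turn [-0.6 -0.9 -0.4]
[0.4, 1.4, 0.05, -0.15, -0.23, -0.09],[0.4, 1.4, 0.05, -0.15, -0.23, -0.09],[0.4, 1.4, 0.05, -0.15, -0.23, -0.09],[0.4, 1.4, 0.06, -0.15, -0.23, -0.09],
```

View pics/c1.png

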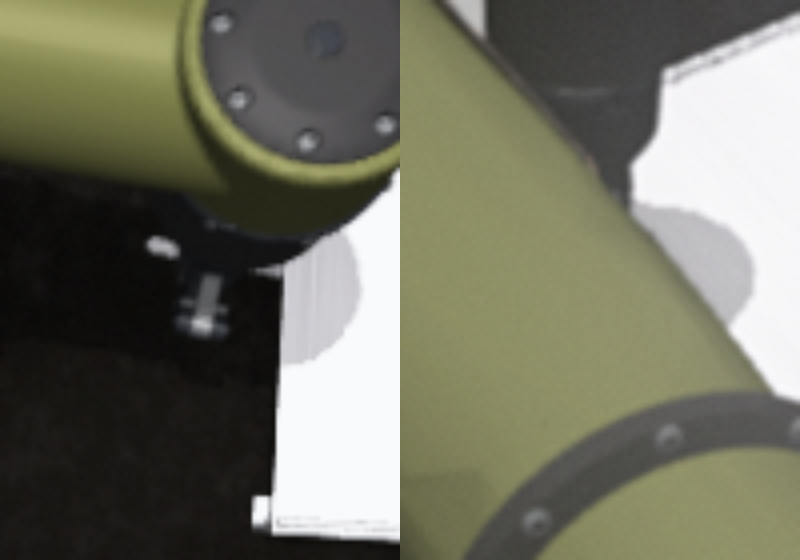

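Request:
step_arm:
  plan:
    - [[1.0,0,0,0,-0.9,0],[0.9,0.5,0,0,0,0],[0,1.5,0,0,0,0],[0,1.5,0,0,0,0],[0,1.3,0,0,0,0],[0,0.8,0,0,0,0],[0,0,0,0,0,0]]

```text
time: 4.08
tool_pos: [0.6017, -0.3086, 0.025]
ee_rot: [-1.295, -1.035, 1.058]
wrist_force: [1.0, -0.2, -0.4]
opening: 0.501
```

Run:
```python
from h import *
st();plan([.601,-.314,.03],167.5,1)
```

```text
t 4.075 p [ 0.6017 -0.3086  0.025 ] 
 [[ 0.215 -0.016 -0.977]
 [ 0.977 -0.002  0.215]
 [-0.005 -1.     0.016]] q [-0.177  0.337 -0.006  0.005 -1.244 -0.041] F [ 1.  -0.2 -0.4] M [ 0.02 -0.01 -0.02] o 0.5006971810029133
d [-0.0007 -0.0054  0.005 ] turn [-0.9  0.1 -0.3]
[-0.54, -0.49, -0.04, -0.9, 0.09, -0.29],
```

Request:
step_arm:
  plan:
    - [[-0.4,-0.4,0,-0.9,0,0],[0,0,0,0,0,0],[0,0,0,0,0,0]]

```text
time: 4.45
tool_pos: [0.6015, -0.3135, 0.031]
ee_rot: [-1.311, -1.047, 1.051]
wrist_force: [0.2, -0.1, -0.6]
opening: 0.501
```

Request:
step_arm:
  plan:
    - [[0,0,0,0,0,0],[0,0,0,0,0,0],[0,0,0,0,0,0],[0,0,0,0,0,0],[0,0,0,0,0,0],[0,0,0,0,0,0]]
  grip: -1
  newtons: 30

```text
time: 5.2
tool_pos: [0.6018, -0.3136, 0.0315]
ee_rot: [-1.311, -1.048, 1.051]
wrist_force: [0.2, -0.1, 0.3]
opening: 0.092
```

Request:
step_arm:
  plan:
    - [[0,0,0,0,0,0],[0,0,0,0,0,0],[0,0.6,0,0,0,0],[0,0,0,0,0,0]]
  grip: -0.5

```text
time: 5.7
tool_pos: [0.6022, -0.3136, 0.0255]
ee_rot: [-1.312, -1.048, 1.05]
wrist_force: [-0.3, -0.0, 0.2]
opening: 0.252
```

Request:
step_arm:
  plan:
    - [[0,0,0,0,0,0],[0,0,0,0,0,0],[0,0,0,0,0,0],[0,0,0,0,0,0]]
  grip: -1
  newtons: 30

```text
time: 6.2
tool_pos: [0.602, -0.3137, 0.0256]
ee_rot: [-1.312, -1.048, 1.051]
wrist_force: [-0.2, 0.1, 1.7]
opening: 0.099
```

Request:
step_arm:
  plan:
    - [[0.8,-0.1,0,0,0,0],[1.6,0,0,0,0,0],[2,0,0,0,0,0],[2,0,0,0,0,0],[2,0,0,0,0,0],[2,0,0,0,0,0],[2,0,0,0,0,0],[2,0,0,0,0,0],[1,0,0,0,0,0],[0.3,0,0,0,0,0],[0,0,0,0,0,0]]

```text
time: 7.58
tool_pos: [0.6383, -0.1482, 0.0256]
ee_rot: [-1.311, -1.049, 1.052]
wrist_force: [-0.3, 0.0, 1.4]
opening: 0.102
```

Run:
```python
from h import *
st();a,_=snap('top','top2');b,_=snap('scene','scene2')
o=np.hstack([cv2.resize(a[120:320,280:420],(400,571)),cv2.resize(b[120:320,280:420],(400,571))]);cv2.imwrite('pics/c2.png',o)
```

```text
t 7.575 p [ 0.6383 -0.1482  0.0256] 
 [[ 0.213  0.004 -0.977]
 [ 0.977 -0.007  0.213]
 [-0.006 -1.    -0.005]] q [ 0.08   0.269 -0.089  0.008 -1.209 -0.298] F [-0.3  0.   1.4] M [0.17 0.13 0.01] o 0.10219252334646041
```

View pics/c2.png

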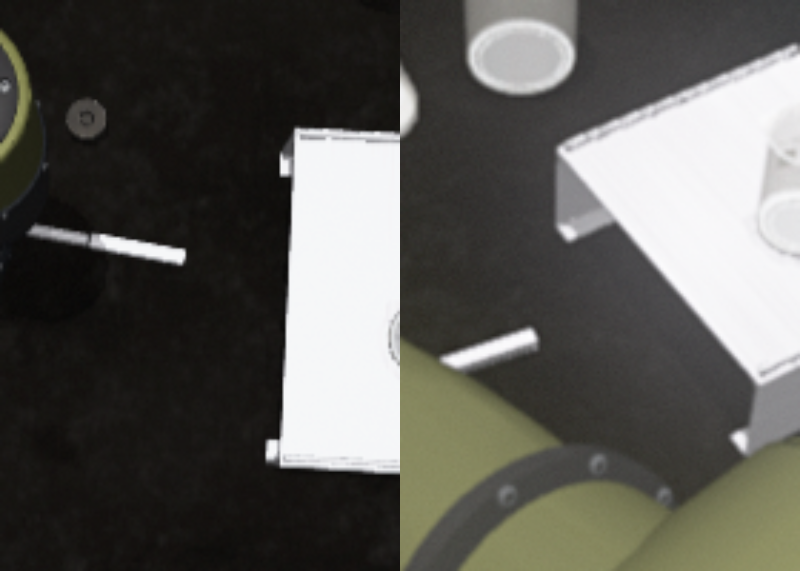

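Request:
step_arm:
  plan:
    - [[0,0,0,0,0,0],[0,0,0,0,0,0],[0,0,0,0,0,0],[0,-1.5,0,0,0,0],[0,-2.5,0,0,0,0],[-1.5,-2,0,0,0,0],[-2.5,0,0,0,0,0],[-2.5,0,0,0,0,0],[-2.5,0,0,0,0,0],[-1.2,0,0,0,0,0],[0,0,0,0,0,0]]
  grip: -0.2

```text
time: 9.05
tool_pos: [0.6168, -0.2517, 0.0963]
ee_rot: [-1.317, -1.053, 1.049]
wrist_force: [0.6, -0.4, -1.0]
opening: 0.399
```

Run:
```python
from h import *
st();a,_=snap('top','top3')
print(wz('top',312.5,204,.008),wz('top',344.8,210,.008))
o=cv2.resize(a[170:250,250:350],(800,640))[:600];cv2.imwrite('pics/c3.png',o)
```

```text
t 9.05 p [ 0.6168 -0.2517  0.0963] 
 [[ 0.214  0.01  -0.977]
 [ 0.977 -0.009  0.214]
 [-0.007 -1.    -0.012]] q [-0.084  0.24   0.01   0.008 -1.33  -0.134] F [ 0.6 -0.4 -1. ] M [0.07 0.   0.01] o 0.3985504380741296
[ 0.62184278 -0.22047898  0.008     ] [ 0.6052192 -0.2963371  0.008    ]
```

View pics/c3.png

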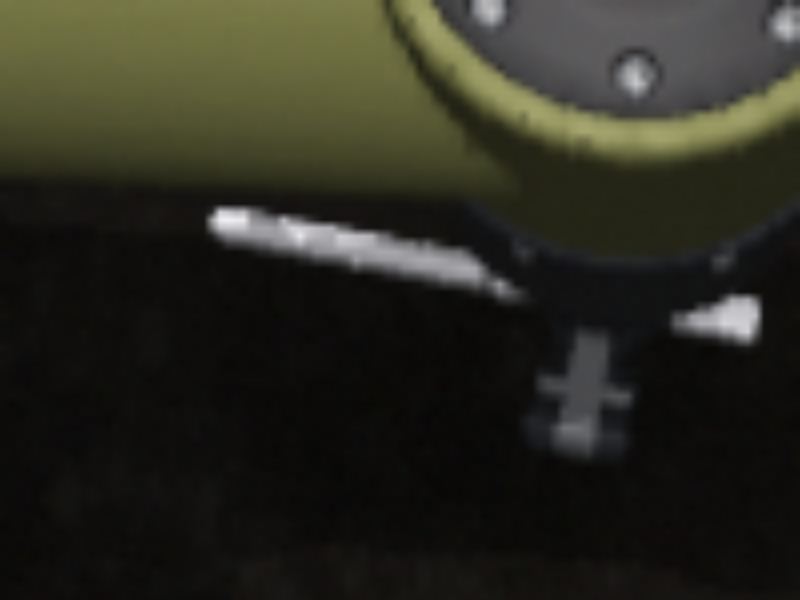

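Request:
step_arm:
  plan:
    - [[0,2,0.2,0.6,0,0],[0,2,0,0,0,0],[0,1.6,0,0,0,0],[0,0.9,0,0,0,0],[0,0,0,0,0,0],[0,0,0,0,0,0]]

```text
time: 9.85
tool_pos: [0.6148, -0.2488, 0.0248]
ee_rot: [-1.304, -1.046, 1.057]
wrist_force: [-0.4, 0.5, 0.1]
opening: 0.401
```

Run:
```python
from h import *
st()
t,e=wz('top',276.2,197.7,.006),wz('top',345,210,.006);print(t,e,np.linalg.norm(t-e),np.degrees(np.arctan2(*(t-e)[1::-1])), 'grip',t+(e-t)*120/165)
```

```text
t 9.85 p [ 0.6148 -0.2488  0.0248] 
 [[ 0.211 -0.004 -0.978]
 [ 0.978 -0.006  0.211]
 [-0.007 -1.     0.002]] q [-0.081  0.295 -0.059  0.007 -1.22  -0.134] F [-0.4  0.5  0.1] M [ 0.02 -0.03  0.04] o 0.40073156321484493
[ 0.63990772 -0.13459777  0.006     ] [ 0.60549067 -0.2969457   0.006     ] 0.16595596306823812 78.03075230328795 grip [ 0.61487713 -0.25266899  0.006     ]
```

Request:
step_arm:
  plan:
    - [[0,0,0,0,0,0],[0,0,0,0,0,0],[0,0,0,0,0,0],[0,0,0,0,0,0],[0,0,0,0,0,0],[0,0,0,0,0,0]]
  grip: -1
  newtons: 80

```text
time: 10.6
tool_pos: [0.6153, -0.2489, 0.026]
ee_rot: [-1.306, -1.047, 1.056]
wrist_force: [-0.0, 0.4, -0.4]
opening: 0.108
```

```bash
cat >> h.py <<'E'
A=np.array([.626,.0688]) # cap axis
L=.1165 # TCP to bar tip
OFF=.019 # TCP above bar centre line
def barpose(phi,rt,zc,n,L=L):
    """bar along radius phi (deg) outward from axis, tip at radius rt, centre height zc"""
    a=np.radians(phi); p=A+(rt+L)*np.array([np.cos(a),np.sin(a)]); plan(np.r_[p,zc+OFF],phi+270,n)
E
python3 - <<'E'
from h import *
st();barpose(-133.2,.075,.15,12)
E
```

```text
t 10.6 p [ 0.6153 -0.2489  0.026 ] 
 [[ 0.211 -0.002 -0.977]
 [ 0.977 -0.006  0.211]
 [-0.006 -1.     0.001]] q [-0.081  0.294 -0.058  0.006 -1.22  -0.134] F [-0.   0.4 -0.4] M [-0.01 -0.08  0.03] o 0.10772848565871883
d [-0.1204  0.1781  0.143 ] turn [ 0.1 31.  -0.4]
[1.23, -1.2, 1.29, 0.01, 2.58, -0.03],[1.17, -1.2, 1.35, 0.01, 2.58, -0.03],[1.11, -1.2, 1.4, 0.01, 2.58, -0.03],[1.05, -1.2, 1.45, 0.01, 2.58, -0.03],[0.98, -1.2, 1.5, 0.01, 2.58, -0.03],[0.91, -1.2, 1.54, 0.01, 2.58, -0.03],[0.84, -1.19, 1.58, 0.01, 2.58, -0.03],[0.77, -1.19, 1.61, 0.01, 2.58, -0.03],[0.7, -1.19, 1.65, 0.01, 2.58, -0.03],[0.63, -1.19, 1.68, 0.01, 2.58, -0.03],[0.55, -1.19, 1.7, 0.01, 2.58, -0.03],[0.47, -1.19, 1.73, 0.01, 2.58, -0.03],
```

Request:
step_arm:
  plan:
    - [[0,-2,0.8,0,0,0],[0.5,-3,1.3,0,2.6,0],[1.1,-2.5,1.4,0,2.6,0],[1.1,-2,1.5,0,2.6,0],[1.0,-2,1.5,0,2.6,0],[0.9,-1.5,1.6,0,2.6,0],[0.9,-1.3,1.6,0,2.6,0],[0.8,0,1.6,0,2.6,0],[0.8,0,1.7,0,2.6,0],[0.7,0,1.7,0,2.6,0],[0.6,0,1.7,0,2.6,0],[0,0,0,0,0,0]]

```text
time: 12.1
tool_pos: [0.4921, -0.1014, 0.1885]
ee_rot: [-1.467, -0.701, 0.689]
wrist_force: [0.7, -0.2, -2.0]
opening: 0.109
```

Run:
```python
from h import *
st();barpose(-133.2,.075,.102,2)
s=r.read_state()
a,_=snap('top','top4');b,_=snap('scene','scene4')
o=np.hstack([cv2.resize(a[145:285,130:270],(400,400)),cv2.resize(b[230:370,90:230],(400,400))]);cv2.imwrite('pics/c4.png',o)
```

```text
t 12.1 p [ 0.4921 -0.1014  0.1885] 
 [[ 0.63   0.011 -0.776]
 [ 0.776 -0.006  0.63 ]
 [ 0.002 -1.    -0.012]] q [ 0.204 -0.232 -0.295  0.008 -1.499 -0.886] F [ 0.7 -0.2 -2. ] M [-0.01 -0.01 -0.01] o 0.10914809404495233
d [ 0.0029  0.0306 -0.0675] turn [0.7 4.1 0.2]
[1.27, 3.37, 0.89, 0.34, 2.07, 0.08],[1.24, 3.37, 0.92, 0.34, 2.07, 0.08],
```

View pics/c4.png

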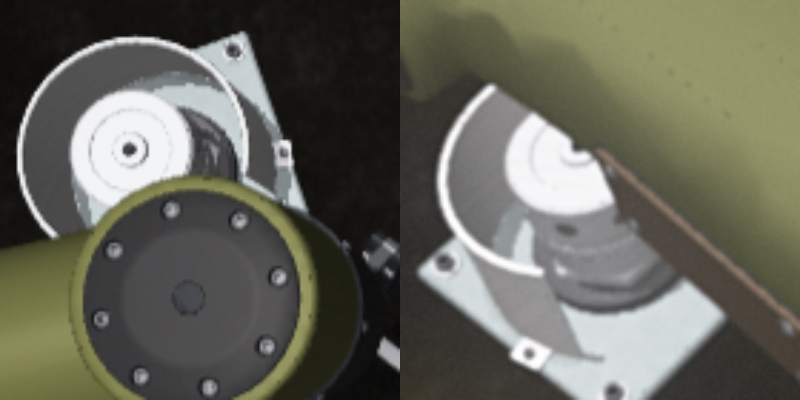

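```bash
sed -i 's/^A=.*/A=np.array([.6257,.0692])/; s/^OFF=.019/OFF=.020/' h.py
python3 - <<'E'
from h import *
barpose(-132.5,.070,.102,4)
E
```

```text
d [ 0.0071  0.0338 -0.0661] turn [0.7 3.4 0.1]
[0.76, 1.65, 0.41, 0.17, 0.85, 0.03],[0.76, 1.65, 0.42, 0.17, 0.85, 0.03],[0.75, 1.65, 0.43, 0.17, 0.85, 0.03],[0.75, 1.65, 0.43, 0.17, 0.85, 0.03],
```

Request:
step_arm:
  plan:
    - [[0.5,1.7,0.5,0.3,0.9,0],[0.5,1.7,0.5,0.3,0.9,0],[0.7,1.7,0.4,0,0.9,0],[0.7,1.2,0.3,0,0.6,0],[0,0,0,0,0,0],[0,0,0,0,0,0]]

```text
time: 12.95
tool_pos: [0.4951, -0.0719, 0.1184]
ee_rot: [-1.471, -0.644, 0.648]
wrist_force: [-0.6, -0.0, -2.1]
opening: 0.111
```

Run:
```python
from h import *
st();barpose(-132.5,.065,.102,1)
a,_=snap('top','top5');b,_=snap('scene','scene5')
o=np.hstack([cv2.resize(a[165:265,140:240],(400,400),interpolation=2),cv2.resize(b[250:350,110:210],(400,400),interpolation=2)]);cv2.imwrite('pics/c5.png',o)
```

```text
t 12.95 p [ 0.4951 -0.0719  0.1184] 
 [[ 0.677 -0.003 -0.736]
 [ 0.736  0.     0.677]
 [-0.002 -1.     0.002]] q [ 2.590e-01 -2.020e-01 -3.940e-01 -1.000e-03 -1.381e+00 -1.003e+00] F [-0.6 -0.  -2.1] M [-0.07  0.01  0.01] o 0.11147571914895371
d [0.008  0.0073 0.0036] turn [-0.1 -0.1 -0.1]
[1.08, -0.36, -0.09, -0.13, -0.13, -0.1],
```

View pics/c5.png

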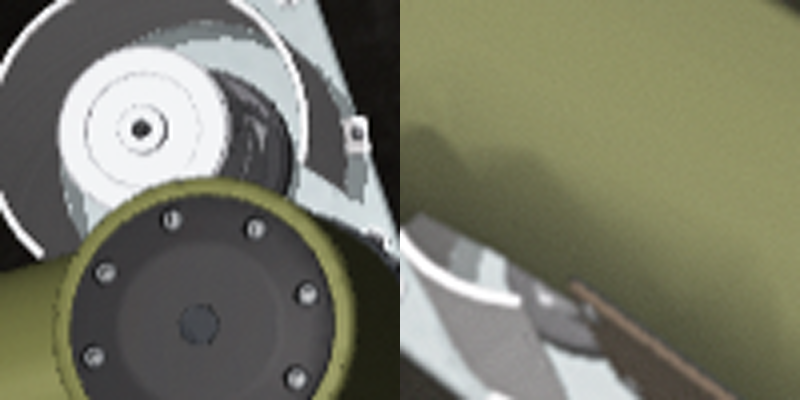

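Run:
```python
from h import *
for n in('top','scene'):
    d=np.load(f'pics/{n}0.npy');f,cx,cy,T=K(n);v,u=np.mgrid[:480,:640]
    P=np.stack([(u-cx)/f*d,(v-cy)/f*d,d],-1)@T[:3,:3].T+T[:3,3]
    m=(abs(P[...,2]-.1235)<.006)&(np.hypot(P[...,0]-.6257,P[...,1]-.0692)<.055)
    c,_=cv2.findContours(m.astype(np.uint8),0,2);c=max(c,key=cv2.contourArea);e=cv2.fitEllipse(c)
    print(n,m.sum(),'zmed',np.median(P[m][:,2]),'mean',P[m].mean(0),'ell',e,wz(n,*e[0],.123))
g=cv2.imread('pics/scene0.png')[:,:,1].astype(float)
for x,y in((148,310),(168,306)):
    q=g[y-6:y+7,x-6:x+7];print(q.astype(int)[2:11,2:11])
    wt=np.clip(np.median(q)-15-q,0,None);yy,xx=np.mgrid[y-6:y+7,x-6:x+7];print((wt*xx).sum()/wt.sum(),(wt*yy).sum()/wt.sum())
```

```text
top 1445 zmed 0.12178042915879927 mean [0.62720998 0.06797639 0.12187589] ell ((175.66563415527344, 197.1223907470703), (41.647037506103516, 42.83243942260742), 55.1428337097168) [0.62701434 0.067742   0.123     ]
scene 1770 zmed 0.12228580788113591 mean [0.62380021 0.07079425 0.12236278] ell ((153.09649658203125, 283.0862731933594), (41.143428802490234, 53.08837890625), 69.26701354980469) [0.62301956 0.07109468 0.123     ]
[[131 133 134 133 136 139 135 133 131]
 [128 127 127 127 129 134 132 134 132]
 [118 109 105 108 114 119 125 133 133]
 [112  92  89  92  92  99 108 122 129]
 [116  98  87  84  85  87  88 102 124]
 [128 113 104  96  88  86  92 102 121]
 [134 127 120 115 110 110 111 120 129]
 [131 133 132 130 127 127 129 132 132]
 [135 133 131 131 131 132 132 133 133]]
147.74031007751938 309.9670542635659
[[130 126 123 122 118 110 109 117 123]
 [127 124 121 113  99  96  93 105 121]
 [128 118 103  98  90  85  90 103 121]
 [124 106  92  88  87  89  94 108 120]
 [117  98  87  89  92  94 108 118 122]
 [116  98  89  94  94 109 116 124 123]
 [126 109 109 108 116 121 126 124 123]
 [130 127 124 125 126 125 126 121 122]
 [132 129 129 128 128 122 123 121 123]]
167.81268011527376 305.1066282420749
```

Request:
step_arm:
  plan:
    - [[0.5,-0.35,0,0,0,0],[0.9,0,0,0,0,0],[0.6,0,0,0,0,0],[0.3,0,0,0,0,0],[0,0,0,0,0,0]]

```text
time: 13.68
tool_pos: [0.5127, -0.0538, 0.1238]
ee_rot: [-1.472, -0.646, 0.645]
wrist_force: [-0.5, -0.4, -1.7]
opening: 0.112
```

Run:
```python
from h import *
st();barpose(-132.5,.048,.102,1)
```

```text
t 13.675 p [ 0.5127 -0.0538  0.1238] 
 [[ 0.678  0.    -0.735]
 [ 0.735  0.001  0.678]
 [ 0.001 -1.     0.001]] q [ 2.860e-01 -1.640e-01 -3.510e-01 -1.000e-03 -1.383e+00 -1.030e+00] F [-0.5 -0.4 -1.7] M [-0.1   0.02 -0.02] o 0.11226919155410114
d [ 0.0019  0.0018 -0.0018] turn [-0.  -0.2  0. ]
[0.26, 0.18, -0.02, -0.03, -0.16, 0.04],
```

Now push in gently.

Request:
step_arm:
  plan:
    - [[0.3,0.15,0,0,0,0],[0.3,0,0,0,0,0],[0.3,0,0,0,0,0],[0.3,0,0,0,0,0],[0.3,0,0,0,0,0]]

```text
time: 14.3
tool_pos: [0.5232, -0.0424, 0.122]
ee_rot: [-1.472, -0.645, 0.645]
wrist_force: [-0.2, 0.5, -1.5]
opening: 0.112
```

Run:
```python
from h import *
st();barpose(-132.5,.022,.102,1)
```

```text
t 14.3 p [ 0.5232 -0.0424  0.122 ] 
 [[ 0.678 -0.    -0.735]
 [ 0.735  0.001  0.678]
 [ 0.    -1.     0.001]] q [ 3.020e-01 -1.360e-01 -3.300e-01 -1.000e-03 -1.377e+00 -1.047e+00] F [-0.2  0.5 -1.5] M [-0.01  0.04 -0.06] o 0.11181210490610126
d [ 0.0089  0.0095 -0.    ] turn [-0.  -0.2  0. ]
[1.3, 0.0, -0.01, -0.04, -0.19, 0.02],
```

Request:
step_arm:
  plan:
    - [[0.4,0,0,0,0,0],[0.3,0,0,0,0,0],[0.3,0,0,0,0,0],[0.2,0,0,0,0,0],[0,0,0,0,0,0],[0,0,0,0,0,0]]

```text
time: 15.05
tool_pos: [0.5321, -0.0328, 0.122]
ee_rot: [-1.472, -0.645, 0.645]
wrist_force: [0.7, -0.1, -1.3]
opening: 0.114
```

Run:
```python
from h import *
st()
d=np.array(r.read_state()['tool_pos'])[:2]-A;print(np.hypot(*d)-L,np.degrees(np.arctan2(d[1],d[0])))
```

```text
t 15.05 p [ 0.5321 -0.0328  0.122 ] 
 [[ 0.678 -0.    -0.735]
 [ 0.735  0.001  0.678]
 [ 0.    -1.     0.001]] q [ 3.150e-01 -1.130e-01 -3.090e-01 -1.000e-03 -1.375e+00 -1.060e+00] F [ 0.7 -0.1 -1.3] M [-0.07 -0.01 -0.05] o 0.1135519887832678
0.021952205314699255 -132.51984507604956
```

Request:
step_arm:
  plan:
    - [[0.02,0,0.5,0,2,0],[0.03,0,0.97,0,4,0],[0.03,0,0.97,0,4,0],[0.03,0.02,0.97,0,4,0],[0.03,0,0.97,0,4,0],[0.03,0.02,0.97,0,4,0],[0.03,0,0.97,0,4,0],[0.03,0.02,0.97,0,4,0]]

```text
time: 16.05
tool_pos: [0.4953, 0.0229, 0.1219]
ee_rot: [-1.57, -0.22, 0.213]
wrist_force: [0.7, -1.4, -2.0]
opening: 0.112
```

```bash
cat >> h.py <<'E'
def where():
    s=r.read_state(); d=np.array(s['tool_pos'])[:2]-A; M=R.from_rotvec(s['ee_rot']).as_matrix()
    print('t',s['time'],'rt',np.hypot(*d)-L,'phi',np.degrees(np.arctan2(d[1],d[0]))%360-360,'bar phi',np.degrees(np.arctan2(-M[1,0],-M[0,0]))%360-360,'pitch z',M[2,0],'z',s['tool_pos'][2],'F',np.round(M.T@s['wrist_force'],1),'M',np.round(s['torque'],2),'o',s['opening'],'q6',s['joints'][5])
E
python3 -c "
from h import *
where()"
```

```text
t 16.05 rt 0.021831852940331534 phi -160.46590670511634 bar phi -164.2280589505641 pitch z 0.0032088533117999862 z 0.12192633651201643 F [ 0.3  2.  -1.6] M [-0.61 -0.12  0.06] o 0.1123126174822129 q6 -1.7592635342690444
```

Request:
step_arm:
  plan:
    - [[0.03,0,1.1,0,2,0],[0.03,0.02,1.2,0,3,0],[0.03,0,1.2,0,4,0],[0.03,0.02,1.15,0,4,0],[0.03,0,1.1,0,4,0],[0.03,0.02,1.1,0,4,0],[0.03,0,1.1,0,4,0],[0.03,0.02,1.1,0,4,0]]

```text
time: 17.05
tool_pos: [0.4906, 0.1004, 0.1199]
ee_rot: [-1.595, 0.204, -0.214]
wrist_force: [-1.2, -4.9, -0.1]
opening: 0.107
```

```bash
python3 -c "
from h import *
where()"
```

```text
t 17.05 rt 0.022161886051178872 phi -192.9965721811442 bar phi -195.2000424267751 pitch z 0.010654865180828532 z 0.11989072660248999 F [ 0.1  0.3 -5. ] M [-1.34  0.48 -0.31] o 0.1070797375838784 q6 -2.466951530156841
```

Request:
step_arm:
  plan:
    - [[0.03,-0.05,1.3,-0.3,3,0],[0.03,0,1.1,0,3.5,0],[0.03,0,1.1,0,3.5,0],[0.03,0,1.0,0,3,0],[0,0,0.3,0,0,0],[0,0,0,0,0,0]]

```text
time: 17.8
tool_pos: [0.5035, 0.1352, 0.1174]
ee_rot: [-1.597, 0.407, -0.405]
wrist_force: [-1.3, -2.2, -0.1]
opening: 0.113
```

```bash
python3 -c "
from h import *
where()"
```

```text
t 17.8 rt 0.022366984054795966 phi -208.38798328208875 bar phi -209.3835749381082 pitch z 0.014761107707927323 z 0.11737134568201447 F [-0.1  0.2 -2.5] M [-0.77  0.48 -0.25] o 0.1131389275387213 q6 -2.764323786353406
```

Request:
step_arm:
  plan:
    - [[0,-0.2,-0.4,0,0,0.8],[-0.5,0,0,0,0,0],[-0.8,0,0,0,0,0],[-0.9,0,0,0,0,0],[-0.9,0,0,0,0,0],[-0.9,0,0,0,0,0],[-1.5,0,0,0,0,0],[-1.5,-3,0,0,0,0],[-1,-4,-2,0,-5,0],[0,-4,-4,0,-8,0],[0,-3,-5,0,-10,0],[0,0,-5,0,-10,0]]

```text
time: 19.3
tool_pos: [0.3829, 0.0305, 0.2727]
ee_rot: [-1.621, -0.04, 0.09]
wrist_force: [2.6, -0.2, -2.4]
opening: 0.111
```

```bash
python3 -c "
from h import *
where();st()
a,_=snap('top','top6');b,_=snap('scene','scene6')
o=np.hstack([cv2.resize(a[140:290,110:260],(400,400),interpolation=2),cv2.resize(b[230:380,80:230],(400,400),interpolation=2)]);cv2.imwrite('pics/c6.png',o)"
```

```text
t 19.3 rt 0.12939248392320313 phi -170.94378433119428 bar phi -175.32023882520687 pitch z -0.03353529963497985 z 0.27266326168153354 F [ 2.7  2.3 -0.3] M [ 0.14 -0.29  0.02] o 0.11124232994956723 q6 -2.1243160434853943
t 19.3 p [0.3829 0.0305 0.2727] 
 [[ 0.996 -0.029 -0.083]
 [ 0.082 -0.053  0.995]
 [-0.034 -0.998 -0.05 ]] q [ 0.641 -0.525 -0.363  0.026 -1.788 -2.124] F [ 2.6 -0.2 -2.4] M [ 0.14 -0.29  0.02] o 0.11124232994956723
```

View pics/c6.png

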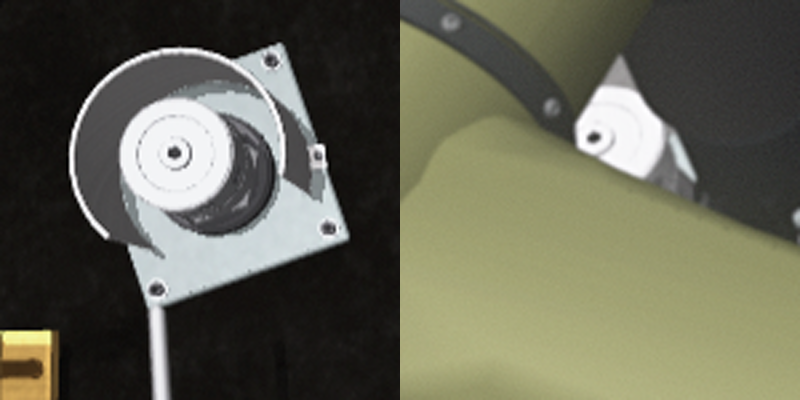

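```bash
python3 -c "
from h import *
plan([.47,-.27,.25],-122+270,12)"
```

```text
d [ 0.0874 -0.2986 -0.0216] turn [  1.8 -53.6  -3.2]
[0.54, 0.29, -2.52, 0.15, -4.46, -0.27],[0.34, 0.29, -2.56, 0.15, -4.46, -0.27],[0.14, 0.28, -2.58, 0.15, -4.46, -0.27],[-0.06, 0.27, -2.58, 0.15, -4.46, -0.27],[-0.26, 0.27, -2.57, 0.15, -4.46, -0.27],[-0.46, 0.26, -2.54, 0.15, -4.46, -0.27],[-0.66, 0.25, -2.5, 0.15, -4.46, -0.27],[-0.86, 0.24, -2.44, 0.15, -4.46, -0.27],[-1.04, 0.23, -2.37, 0.15, -4.46, -0.27],[-1.23, 0.22, -2.28, 0.15, -4.46, -0.27],[-1.4, 0.21, -2.18, 0.15, -4.46, -0.27],[-1.57, 0.19, -2.06, 0.15, -4.46, -0.27],
```

Request:
step_arm:
  plan:
    - [[0.5,0.2,-2.5,0.5,-4.5,-1],[0.3,0.2,-2.5,0.5,-4.5,-1],[0.1,0.2,-2.6,0.5,-4.5,-1],[0,0.2,-2.6,0.3,-4.5,-0.2],[-0.3,0.2,-2.6,0,-4.5,0],[-0.5,0.2,-2.5,0,-4.5,0],[-0.7,0.2,-2.5,0,-4.5,0],[-0.9,0.2,-2.4,0,-4.5,0],[-1.0,0.2,-2.4,0,-4.5,0],[-1.2,0.2,-2.3,0,-4.5,0],[-1.4,0.2,-2.2,0,-4.5,0],[-1.5,0,-2,0,-4,0]]

```text
time: 20.9
tool_pos: [0.4739, -0.2662, 0.2507]
ee_rot: [-1.428, -0.818, 0.8]
wrist_force: [0.3, 0.0, -2.0]
opening: 0.109
```

```bash
python3 -c "
from h import *
where();st()
b,_=snap('scene','scene7')
o=cv2.resize(b[235:385,75:260],(800,649),interpolation=2)[:600];cv2.imwrite('pics/c7.png',o)"
```

```text
t 20.9 rt 0.25161328384768733 phi -114.35307062173081 bar phi -120.5847238291164 pitch z 0.0033018798777344482 z 0.2507342433661309 F [ 0.2  2.  -0.2] M [ 0.    0.02 -0.03] o 0.10929168342689927 q6 -0.39386272301493086
t 20.9 p [ 0.4739 -0.2662  0.2507] 
 [[ 0.509  0.015 -0.861]
 [ 0.861 -0.005  0.509]
 [ 0.003 -1.    -0.016]] q [-0.14  -0.125 -0.086  0.003 -1.593 -0.394] F [ 0.3  0.  -2. ] M [ 0.    0.02 -0.03] o 0.10929168342689927
```

View pics/c7.png

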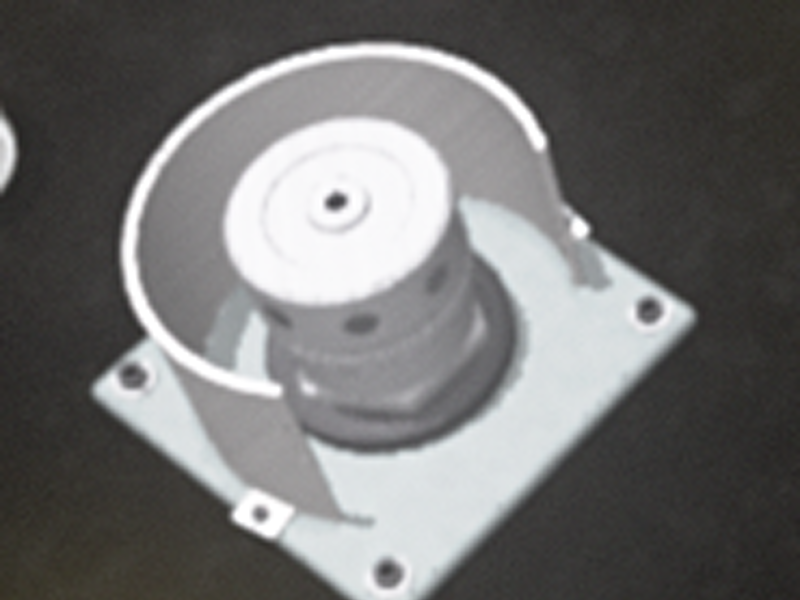

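```bash
python3 -c "
from h import *
B=np.array([.6245,.0705])
for uv in ((158.7,309.7),(176.1,299.3),(140,308.5)):
    p=wz('scene',*uv,.1008)[:2]; q=p-B; print(p,np.hypot(*q),np.degrees(np.arctan2(q[1],q[0]))%360-360)
"
```

```text
[0.5824444  0.08495225] 0.04446954741733667 -198.9650962077347
[0.58435657 0.05027933] 0.04494852879008902 -153.26511819300623
[0.60379694 0.11070807] 0.04522505781781242 -242.75614869444286
```

```bash
python3 -c "
from h import *
barpose(-108.5,.075,.140,9)"
```

```text
d [ 0.0907  0.1556 -0.0902] turn [  0.9 -12.    0. ]
[2.0, 1.01, 0.02, 0.1, -1.33, 0.0],[2.0, 1.01, -0.02, 0.1, -1.33, 0.0],[2.0, 1.01, -0.07, 0.1, -1.33, 0.0],[2.0, 1.01, -0.12, 0.1, -1.33, 0.0],[1.99, 1.0, -0.17, 0.1, -1.33, 0.0],[1.99, 1.0, -0.22, 0.1, -1.33, 0.0],[1.98, 1.0, -0.26, 0.1, -1.33, 0.0],[1.98, 1.0, -0.31, 0.1, -1.33, 0.0],[1.97, 1.0, -0.36, 0.1, -1.33, 0.0],
```

Request:
step_arm:
  plan:
    - [[2,1,0,0.3,-1.4,0],[2,1,0,0.3,-1.4,0],[2,1,-0.1,0.3,-1.4,0],[2,1,-0.1,0,-1.4,0],[2,1,-0.2,0,-1.4,0],[2,1,-0.2,0,-1.4,0],[2,1,-0.3,0,-1.3,0],[1.5,1,-0.3,0,-1.3,0],[0.6,0.6,-0.2,0,-0.5,0],[0,0,0,0,0,0]]

```text
time: 22.2
tool_pos: [0.5609, -0.1136, 0.1562]
ee_rot: [-1.337, -0.97, 0.974]
wrist_force: [1.0, -0.8, -2.0]
opening: 0.109
```

```bash
python3 -c "
from h import *
where();barpose(-108.5,.056,.101,3)"
```

```text
t 22.2 rt 0.07742271225988549 phi -109.52011343711212 bar phi -108.15275450550621 pitch z 0.001285624238280103 z 0.15620397335626815 F [-0.4  2.  -1.2] M [-0.11 -0.   -0.03] o 0.1092135906642333 q6 -0.4649162916942329
d [ 0.0101  0.0192 -0.0352] turn [-0.3  0.3  0.1]
[0.71, 1.17, -0.13, -0.1, 0.12, 0.02],[0.71, 1.17, -0.12, -0.1, 0.12, 0.02],[0.71, 1.17, -0.12, -0.1, 0.12, 0.02],
```

Request:
step_arm:
  plan:
    - [[0,1.2,-0.2,0,0.2,0],[0.5,1.2,-0.2,0,0,0],[0.7,0.8,0,0,0,0],[0.5,0.2,0,0,0,0],[0,0,0,0,0,0]]

```text
time: 22.82
tool_pos: [0.5703, -0.099, 0.1203]
ee_rot: [-1.34, -0.966, 0.969]
wrist_force: [0.2, 0.9, -1.1]
opening: 0.108
```

```bash
python3 -c "
from h import *
where();barpose(-108.5,.048,.101,1)"
```

```text
t 22.825 rt 0.06061709536515332 phi -108.24212255717498 bar phi -108.50772838003104 pitch z 0.0011814646895494385 z 0.12025049331188029 F [0.9 1.1 0.1] M [-0.02  0.    0.02] o 0.10844078720747376 q6 -0.4948510345216681
d [0.0032 0.0122 0.0007] turn [-0.3 -0.   0.1]
[1.26, -0.07, 0.08, -0.27, -0.01, 0.07],
```

Request:
step_arm:
  plan:
    - [[0.5,-0.1,0.1,0,0,0],[0.5,0,0,0,0,0],[0.4,0,0,0,0,0],[0.3,0,0,0,0,0],[0.3,0,0,0,0,0],[0.3,0,0,0,0,0],[0.3,0,0,0,0,0]]

```text
time: 23.7
tool_pos: [0.5779, -0.0728, 0.1218]
ee_rot: [-1.341, -0.965, 0.969]
wrist_force: [-0.4, -0.6, -2.9]
opening: 0.112
```

```bash
python3 -c "
from h import *
where();barpose(-108.5,.022,.101,1)"
```

```text
t 23.7 rt 0.03336289216904802 phi -108.61971834368049 bar phi -108.52339786923937 pitch z 0.000514954577292448 z 0.12175536322197898 F [-0.7  2.9  0.1] M [-0.29  0.04 -0.04] o 0.11160277308999192 q6 -0.5398191915610944
d [ 0.0039  0.0107 -0.0008] turn [-0.3 -0.   0. ]
[1.14, 0.08, -0.03, -0.27, -0.02, 0.03],
```

Request:
step_arm:
  plan:
    - [[0.4,0.05,0,0,0,0],[0.3,0,0,0,0,0],[0.3,0,0,0,0,0],[0.1,0,0,0,0,0],[0,0,0,0,0,0],[0,0,0,0,0,0]]

```text
time: 24.45
tool_pos: [0.5819, -0.0613, 0.1215]
ee_rot: [-1.341, -0.966, 0.969]
wrist_force: [0.6, -0.0, -2.6]
opening: 0.111
```

```bash
python3 -c "
from h import *
where()"
```

```text
t 24.45 rt 0.021118046549701328 phi -108.55618751183027 bar phi -108.50497143720034 pitch z 0.0011133024444142103 z 0.12148246481602969 F [ 0.1  2.6 -0.6] M [-0.23  0.01  0.02] o 0.11114004596399013 q6 -0.5581027140542328
```

Swing.

Request:
step_arm:
  plan:
    - [[0.02,0,0.6,0,2,0],[0.03,0,1.1,0,4,0],[0.03,0,1.1,0,4,0],[0.03,0,1.1,0,4,0],[0.03,0,1.1,0,4,0],[0.03,0,1.1,0,4,0],[0.03,0,1.1,0,4,0],[0.03,0,1.1,0,4,0]]

```text
time: 25.45
tool_pos: [0.5211, -0.0205, 0.123]
ee_rot: [-1.513, -0.556, 0.528]
wrist_force: [8.6, -4.0, -6.1]
opening: 0.111
```

```bash
python3 -c "
from h import *
where()"
```

```text
t 25.45 rt 0.021290666016278256 phi -139.36224871345533 bar phi -140.35363416606012 pitch z 0.013042252992072456 z 0.12302406770243873 F [ 4.   6.3 -8.5] M [-1.69 -2.3  -0.74] o 0.11104145771592418 q6 -1.2355708459466896
```

Request:
step_arm:
  plan:
    - [[0,0.15,0.3,0,1,0.6],[0.02,0.1,0.8,0,3,0.3],[0.03,0.05,1.0,0,4,0],[0.03,0,1.05,0,4,0],[0.03,0,1.05,0,4,0]]

```text
time: 26.08
tool_pos: [0.5014, 0.011, 0.1212]
ee_rot: [-1.573, -0.32, 0.301]
wrist_force: [4.0, -4.5, -3.8]
opening: 0.115
```

```bash
python3 -c "
from h import *
where()"
```

```text
t 26.075 rt 0.020786864650938694 phi -154.89566850737032 bar phi -157.36942866520633 pitch z 0.0067775626287374935 z 0.12124943875412592 F [ 1.9  4.  -5.6] M [-1.13 -0.7  -0.21] o 0.11484826759979137 q6 -1.6238710293348568
```

Request:
step_arm:
  plan:
    - [[0.0,0.05,0.8,0,2,0.3],[0.02,0,0.8,0,2.5,0],[0.02,0,0.8,0,3,0],[0.02,0,0.8,0,3,0]]

```text
time: 26.58
tool_pos: [0.4921, 0.0374, 0.1211]
ee_rot: [-1.597, -0.165, 0.148]
wrist_force: [2.5, -3.6, -2.7]
opening: 0.112
```

```bash
python3 -c "
from h import *
where()"
```

```text
t 26.575 rt 0.020800112836757353 phi -166.59765485123998 bar phi -168.62803398825267 pitch z 0.007744045147298581 z 0.12108114667367424 F [ 1.7  2.9 -4. ] M [-1.37 -0.58 -0.26] o 0.11223221693297437 q6 -1.8881496859804539
```

Request:
step_arm:
  plan:
    - [[0.0,0,0.8,0,2.5,0.4],[0.02,0,0.7,0,2.5,0],[0.02,0,0.7,0,2.5,0]]

```text
time: 26.95
tool_pos: [0.4893, 0.0553, 0.121]
ee_rot: [-1.61, -0.051, 0.04]
wrist_force: [3.3, -10.6, -3.3]
opening: 0.111
```

```bash
python3 -c "
from h import *
where()"
```

```text
t 26.95 rt 0.020569472063198826 phi -174.1882610815128 bar phi -176.6846516488415 pitch z 0.005314248256163404 z 0.12103409424521745 F [  2.7   3.8 -10.7] M [-3.33 -1.01 -0.39] o 0.11059258554552542 q6 -2.069873355706242
```

Request:
step_arm:
  plan:
    - [[0,0,0.6,0,1,0],[0,0,0.6,0,1,0]]

```text
time: 27.2
tool_pos: [0.4889, 0.0612, 0.1213]
ee_rot: [-1.622, -0.018, 0.007]
wrist_force: [5.2, -15.3, -3.2]
opening: 0.11
```

```bash
python3 -c "
from h import *
where()"
```

```text
t 27.2 rt 0.02048801432534704 phi -176.63253630970252 bar phi -179.09759101608924 pitch z 0.006137575264825255 z 0.12129334630241712 F [  4.9   4.  -15.2] M [-5.32 -1.52 -0.61] o 0.1101689237416119 q6 -2.1321828132695018
```

Request:
step_arm:
  plan:
    - [[0,0,0.8,0,1,0],[0,0,0.8,0,1,0],[0,0,0.8,0,1,0]]

```text
time: 27.58
tool_pos: [0.489, 0.0695, 0.1214]
ee_rot: [-1.653, 0.037, -0.045]
wrist_force: [6.1, -24.0, -1.6]
opening: 0.112
```

```bash
python3 -c "
from h import *
where()"
```

```text
t 27.575 rt 0.020197098086673873 phi -180.10948463719924 bar phi -182.96412695378467 pitch z 0.006986157342752569 z 0.1213531464023732 F [  7.4   3.6 -23.4] M [-7.88 -1.65 -0.52] o 0.11181158959046707 q6 -2.2351218480521364
```

Request:
step_arm:
  plan:
    - [[0,0,-0.6,0,0,0],[0,0,-0.6,0,-2,0],[0,0,0,0,0,0]]

```text
time: 27.95
tool_pos: [0.4887, 0.058, 0.1214]
ee_rot: [-1.65, 0.007, -0.014]
wrist_force: [0.5, 2.4, -4.9]
opening: 0.11
```

```bash
python3 -c "
from h import *
where();st();barpose(-177,.0215,.1003,1)"
```

```text
t 27.95 rt 0.0209119773540289 phi -175.31664747915153 bar phi -180.76343746144425 pitch z 0.005018185342975554 z 0.12142498288126828 F [0.4 4.7 2.8] M [1.29 0.31 0.89] o 0.11046494962202022 q6 -2.174451498990558
t 27.95 p [0.4887 0.058  0.1214] 
 [[ 1.     0.004  0.014]
 [-0.013 -0.079  0.997]
 [ 0.005 -0.997 -0.079]] q [ 0.577 -0.222 -0.432  0.069 -1.401 -2.174] F [ 0.5  2.4 -4.9] M [1.29 0.31 0.89] o 0.11046494962202022
d [-0.0009  0.004  -0.0011] turn [ 4.5 -3.8  0.1]
[-0.09, 0.08, 0.41, 4.54, -3.77, 0.14],
```

Request:
step_arm:
  plan:
    - [[0,0,0.1,2.3,-2,0],[0,0,0,2.3,-1.5,0],[-0.5,0,0,0,0,0],[-0.8,0,0,0,0,0],[-0.9,0,0,0,0,0],[-0.9,0,0,0,0,0],[-0.9,0,0,0,0,0],[-1.0,-1,0,0,0,0],[0,-4,-1,0,-2,0],[0,-4,-3,0,-4.5,0],[0,-3,-4,0,-4.5,0],[0,0,-4,0,-4.5,0]]

```text
time: 29.45
tool_pos: [0.4536, -0.0657, 0.2493]
ee_rot: [-1.563, -0.264, 0.249]
wrist_force: [1.0, -0.0, -1.6]
opening: 0.108
```

```bash
python3 -c "
from h import *
where();plan([.45,-.28,.2],-122+270,12)"
```

```text
t 29.45 rt 0.10217492720926231 phi -141.9212387372229 bar phi -161.28736647134664 pitch z 0.008091524522772647 z 0.24928166899727808 F [ 0.9  1.7 -0.3] M [ 0.05 -0.01 -0.04] o 0.10759393655736538 q6 -1.5495003928631963
d [-0.0036 -0.2143 -0.0493] turn [  0.6 -39.3   0.3]
[-0.6, 0.42, -1.68, 0.05, -3.27, 0.02],[-0.7, 0.42, -1.64, 0.05, -3.27, 0.02],[-0.79, 0.42, -1.6, 0.05, -3.27, 0.02],[-0.88, 0.42, -1.55, 0.05, -3.27, 0.02],[-0.97, 0.42, -1.5, 0.05, -3.27, 0.02],[-1.05, 0.41, -1.44, 0.05, -3.27, 0.02],[-1.13, 0.41, -1.38, 0.05, -3.27, 0.02],[-1.21, 0.41, -1.31, 0.05, -3.27, 0.02],[-1.28, 0.41, -1.24, 0.05, -3.27, 0.02],[-1.35, 0.41, -1.17, 0.05, -3.27, 0.02],[-1.42, 0.41, -1.09, 0.05, -3.27, 0.02],[-1.48, 0.41, -1.01, 0.05, -3.27, 0.02],
```

Request:
step_arm:
  plan:
    - [[-0.6,0.4,-1.7,0,-3.3,0.4],[-0.7,0.4,-1.6,0,-3.3,0],[-0.8,0.4,-1.6,0,-3.3,0],[-0.9,0.4,-1.6,0,-3.3,0],[-1.0,0.4,-1.5,0,-3.3,0],[-1.0,0.4,-1.4,0,-3.3,0],[-1.1,0.4,-1.4,0,-3.3,0],[-1.2,0.4,-1.3,0,-3.3,0],[-1.3,0.4,-1.2,0,-3.3,0],[-1.3,0.4,-1.2,0,-3.3,0],[-1.4,0.4,-1.1,0,-3.3,0],[-1.0,0,-0.8,0,-2,0]]

```text
time: 30.95
tool_pos: [0.4512, -0.2786, 0.2112]
ee_rot: [-1.434, -0.803, 0.79]
wrist_force: [-0.7, 1.1, -1.3]
opening: 0.109
```

```bash
python3 -c "
from h import *
where();st()
b,_=snap('scene','scene8')
o=cv2.resize(b[235:385,75:260],(800,649),interpolation=2)[:600];cv2.imwrite('pics/c8.png',o)"
```

```text
t 30.95 rt 0.2725953938253901 phi -116.64512606696894 bar phi -121.5463495946527 pitch z 0.00018655963181746227 z 0.21123147262711683 F [0.6 1.3 1.2] M [-0.05  0.02 -0.03] o 0.10861506212826234 q6 -0.38089852615928893
t 30.95 p [ 0.4512 -0.2786  0.2112] 
 [[ 0.523  0.013 -0.852]
 [ 0.852 -0.008  0.523]
 [ 0.    -1.    -0.015]] q [-0.17  -0.161 -0.191  0.006 -1.526 -0.381] F [-0.7  1.1 -1.3] M [-0.05  0.02 -0.03] o 0.10861506212826234
```

View pics/c8.png

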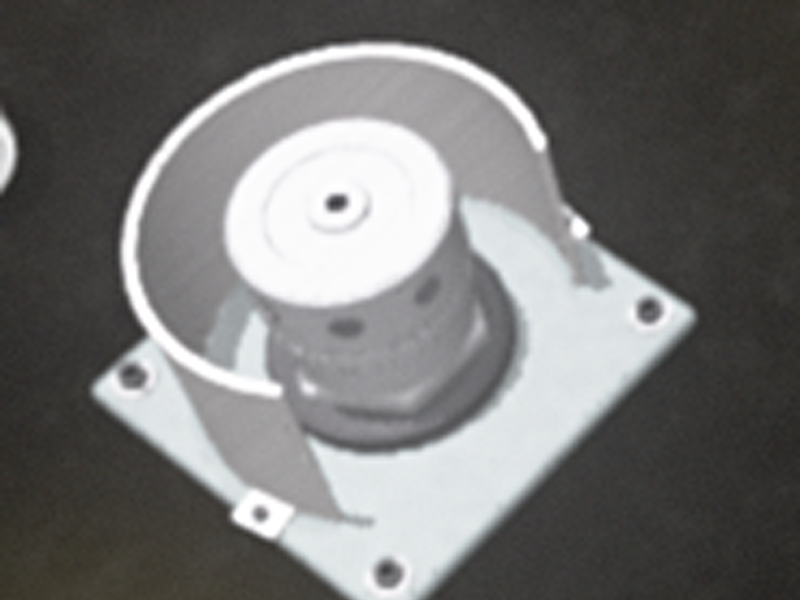

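```bash
python3 -c "
from h import *
B=np.array([.6245,.0705])
for uv in ((155.,310.9),(174.,302.1)):
    p=wz('scene',*uv,.100)[:2]; q=p-B; print(p,np.hypot(*q),np.degrees(np.arctan2(q[1],q[0]))%360-360)
"
```

```text
[0.58451801 0.09124661] 0.04504421726953125 -207.42475154529748
[0.58174829 0.05586565] 0.045187087510129856 -161.10339522270843
```

Run:
```python
from h import *
s=r.read_state();p=np.array(s['tool_pos']);M=R.from_rotvec(s['ee_rot']).as_matrix()
for n in('top','scene'):
    _,d=snap(n,n+'9');f,cx,cy,T=K(n);v,u=np.mgrid[:480,:640]
    P=np.stack([(u-cx)/f*d,(v-cy)/f*d,d],-1)@T[:3,:3].T+T[:3,3]
    Q=(P-p)@M   # tool coords
    m=(Q[...,0]>.02)&(Q[...,0]<.14)&(abs(Q[...,2])<.05)&(Q[...,1]>-.02)&(Q[...,1]<.05)&(d>0)
    q=Q[m]*1000;print(n,len(q))
    for a in range(20,140,10):
        k=q[(q[:,0]>=a)&(q[:,0]<a+10)]
        if len(k):print(a,len(k),k.mean(0).round(1),k[:,2].min().round(1),k[:,2].max().round(1))
    if len(q):print(q[:,0].max())
```

```text
top 0
scene 0
```

```bash
python3 -c "
from h import *
barpose(-161.5,.13,.19,12)"
```

```text
d [-0.0594  0.2693 -0.0015] turn [ 0.9 39.8  0.3]
[1.65, -0.01, 1.6, 0.07, 3.32, 0.03],[1.55, -0.01, 1.69, 0.07, 3.32, 0.03],[1.45, -0.01, 1.78, 0.07, 3.32, 0.03],[1.35, -0.01, 1.86, 0.07, 3.32, 0.03],[1.24, -0.01, 1.94, 0.07, 3.32, 0.03],[1.12, -0.0, 2.0, 0.07, 3.32, 0.03],[1.01, -0.0, 2.07, 0.07, 3.32, 0.03],[0.88, -0.0, 2.12, 0.07, 3.32, 0.03],[0.76, 0.0, 2.17, 0.07, 3.32, 0.03],[0.63, 0.0, 2.21, 0.07, 3.32, 0.03],[0.5, 0.01, 2.24, 0.07, 3.32, 0.03],[0.37, 0.01, 2.27, 0.07, 3.32, 0.03],
```

Request:
step_arm:
  plan:
    - [[1.5,0,1.7,0.3,3.3,0],[1.5,0,1.8,0.3,3.3,0],[1.4,0,1.9,0,3.3,0],[1.3,0,1.9,0,3.3,0],[1.2,0,2.0,0,3.3,0],[1.1,0,2.0,0,3.3,0],[0.9,0,2.1,0,3.3,0],[0.8,0,2.2,0,3.3,0],[0.7,0,2.2,0,3.3,0],[0.5,0,2.2,0,3.3,0],[0.4,0,2.3,0,3.3,0],[0,0,1,0,2,0]]

```text
time: 32.6
tool_pos: [0.3799, -0.0084, 0.2134]
ee_rot: [-1.555, -0.265, 0.243]
wrist_force: [0.5, 0.2, -2.0]
opening: 0.111
```

```bash
cat > see.py <<'E'
from h import *
s=r.read_state();p=np.array(s['tool_pos']);M=R.from_rotvec(s['ee_rot']).as_matrix()
n='top'
_,d=snap(n,n+'9');f,cx,cy,T=K(n);v,u=np.mgrid[:480,:640]
P=np.stack([(u-cx)/f*d,(v-cy)/f*d,d],-1)@T[:3,:3].T+T[:3,3]
Q=(P-p)@M   # tool coords
m=(Q[...,0]>.01)&(Q[...,0]<.14)&(abs(Q[...,2])<.05)&(Q[...,1]>-.02)&(Q[...,1]<.05)&(d>0)
q=Q[m]*1000;print(n,len(q))
for a in range(10,140,10):
    k=q[(q[:,0]>=a)&(q[:,0]<a+10)]
    if len(k):print(a,len(k),k.mean(0).round(1),k[:,2].min().round(1),k[:,2].max().round(1))
if len(q):print(q[:,0].max())
E
python3 -c "
from h import *
where();barpose(-161.5,.075,.11,4)"; python3 see.py
```

```text
t 32.6 rt 0.14127519286283402 phi -162.4885124897839 bar phi -161.4729976913532 pitch z 0.013679189369446093 z 0.2133859903372786 F [0.5 2.  0.1] M [-0.09  0.08 -0.01] o 0.11077731361315138 q6 -1.7728777276746581
d [ 0.0642  0.0168 -0.0834] turn [0.1 0.  0.8]
[1.63, 2.11, -0.11, 0.02, 0.01, 0.2],[1.63, 2.1, -0.11, 0.02, 0.01, 0.2],[1.64, 2.1, -0.11, 0.02, 0.01, 0.2],[1.65, 2.09, -0.11, 0.02, 0.01, 0.2],
top 302
10 12 [17.3 16.4 -4.9] -6.9 -0.7
20 38 [25.2 14.8 -1.9] -6.6 5.1
30 33 [34.6 14.7 -1.1] -6.5 6.0
40 29 [45.  15.9 -1.2] -5.3 4.8
50 30 [54.9 15.8 -1.2] -5.9 4.5
60 29 [64.7 15.8 -1.5] -5.7 4.0
70 28 [74.6 15.2 -1.4] -5.6 4.0
80 28 [85.2 15.7 -1.3] -5.5 3.9
90 27 [95.1 15.2 -1.5] -5.5 4.0
100 28 [104.9  15.2  -1.5] -5.5 3.6
110 20 [113.7  15.9  -1.8] -6.2 3.5
117.99042603065747
```

Request:
step_arm:
  plan:
    - [[1.6,2.1,-0.1,0,0,0.4],[1.6,2.1,-0.1,0,0,0.4],[1.6,2.1,-0.1,0,0,0],[1.6,1.9,-0.1,0,0,0],[0.5,0.6,0,0,0,0],[0,0,0,0,0,0]]

```text
time: 33.4
tool_pos: [0.448, 0.013, 0.1265]
ee_rot: [-1.555, -0.261, 0.251]
wrist_force: [0.4, 0.4, -1.3]
opening: 0.112
```

```bash
python3 -c "
from h import *
where();barpose(-161.5,.052,.1005,2)"
```

```text
t 33.4 rt 0.06987301180252199 phi -162.4446603544631 bar phi -161.30124592954985 pitch z 0.006728143824383748 z 0.12649151505644812 F [0.5 1.3 0.3] M [-0.07  0.05  0.01] o 0.11219416836182772 q6 -1.7283314755509556
d [ 0.0179  0.0027 -0.006 ] turn [0.  0.2 0.4]
[0.89, 0.31, -0.16, 0.0, 0.1, 0.19],[0.89, 0.3, -0.16, 0.0, 0.1, 0.19],
```

Request:
step_arm:
  plan:
    - [[0.7,0.35,-0.2,0,0.2,0.4],[0.7,0.25,-0.15,0,0,0],[0.4,0,0,0,0,0],[0.3,0,0,0,0,0],[0.3,0,0,0,0,0],[0.3,0,0,0,0,0],[0.3,0,0,0,0,0],[0.3,0,0,0,0,0]]

```text
time: 34.4
tool_pos: [0.4816, 0.0204, 0.1215]
ee_rot: [-1.556, -0.253, 0.254]
wrist_force: [-0.4, 0.5, -3.0]
opening: 0.111
```

```bash
python3 -c "
from h import *
where();barpose(-161.5,.0215,.1005,2)"
```

```text
t 34.4 rt 0.035670403378849955 phi -161.2974302924894 bar phi -161.522041699989 pitch z -0.0005930482754613331 z 0.12151543304517373 F [-0.3  3.   0.6] M [-0.04  0.45 -0.02] o 0.11075941674274642 q6 -1.7101049465177793
d [ 0.0133  0.005  -0.001 ] turn [-0. -0. -0.]
[0.71, 0.05, 0.03, -0.01, -0.01, -0.02],[0.71, 0.05, 0.03, -0.01, -0.01, -0.02],
```

In without resistance at −161.5°, so the measured hole angle is right. Go fully in and test the stop.

Request:
step_arm:
  plan:
    - [[0.4,0.05,0,0,0,0],[0.4,0,0,0,0,0],[0.4,0,0,0,0,0],[0.1,0,0,0,0,0],[0,0,0,0,0,0],[0,0,0.7,0,3,0],[0,0,0.5,0,2,0],[0,0,0.2,0,1,0]]

```text
time: 35.4
tool_pos: [0.4914, 0.038, 0.1214]
ee_rot: [-1.565, -0.168, 0.167]
wrist_force: [0.7, -2.5, -4.2]
opening: 0.114
```

```bash
python3 -c "
from h import *
where()"
```

```text
t 35.4 rt 0.021393501726756622 phi -166.90298297293805 bar phi -167.77102030240044 pitch z 0.0007690134038948748 z 0.12140228033054576 F [ 0.2  4.2 -2.6] M [-0.65  0.03 -0.17] o 0.11368260202145657 q6 -1.8454533904529111
```

Request:
step_arm:
  plan:
    - [[0,0,0.5,0,2,0],[0,0,0.5,0,2,0]]

```text
time: 35.65
tool_pos: [0.4896, 0.0462, 0.1216]
ee_rot: [-1.572, -0.11, 0.109]
wrist_force: [1.8, -5.8, -4.9]
opening: 0.11
```

```bash
python3 -c "
from h import *
where()"
```

```text
t 35.65 rt 0.02153247126657866 phi -170.39452661618554 bar phi -172.01660706334857 pitch z 0.0007958087567515315 z 0.12159320445002633 F [ 1.   4.9 -6. ] M [-1.93 -0.55 -0.52] o 0.11029755183586336 q6 -1.9398890406369471
```

Request:
step_arm:
  plan:
    - [[0,0,0.6,0,1.5,0],[0,0,0.6,0,1.5,0]]

```text
time: 35.9
tool_pos: [0.4886, 0.054, 0.1221]
ee_rot: [-1.581, -0.065, 0.062]
wrist_force: [4.3, -11.4, -4.8]
opening: 0.112
```

```bash
python3 -c "
from h import *
where()"
```

```text
t 35.9 rt 0.021431748924389357 phi -173.69281038696047 bar phi -175.39230366844922 pitch z 0.0011413453681768868 z 0.12208744574653779 F [  3.4   4.9 -11.6] M [-4.16 -1.26 -0.9 ] o 0.11173541252012036 q6 -2.0214370062143105
```

Request:
step_arm:
  plan:
    - [[0,0,0.8,0,0.5,0],[0,0,0.8,0,0.5,0]]

```text
time: 36.15
tool_pos: [0.4882, 0.0615, 0.1231]
ee_rot: [-1.598, -0.043, 0.041]
wrist_force: [6.3, -22.5, -3.1]
opening: 0.11
```

```bash
python3 -c "
from h import *
where()"
```

```text
t 36.15 rt 0.0212314692075901 phi -176.80615346680895 bar phi -176.94590304821713 pitch z 0.000898092229807388 z 0.12313287727174618 F [  5.1   3.7 -22.7] M [-7.63 -2.12 -1.43] o 0.10979376951547347 q6 -2.0759168973694164
```

Request:
step_arm:
  plan:
    - [[0,0,0,0,0,0],[0,0,0,0,0,0]]

```text
time: 36.4
tool_pos: [0.4884, 0.0558, 0.123]
ee_rot: [-1.608, -0.038, 0.037]
wrist_force: [3.5, -5.7, -5.6]
opening: 0.11
```

```bash
python3 -c "
from h import *
where();st()"
```

```text
t 36.4 rt 0.0214651493636019 phi -174.42226883634555 bar phi -177.29698548349037 pitch z -0.00043539802633598204 z 0.12298172227121354 F [ 3.2  5.9 -5.7] M [-1.53 -0.77 -0.24] o 0.11009395668424568 q6 -2.0781149652449353
t 36.4 p [0.4884 0.0558 0.123 ] 
 [[ 0.999  0.001 -0.047]
 [ 0.047 -0.038  0.998]
 [-0.    -0.999 -0.038]] q [ 0.548 -0.229 -0.421  0.033 -1.397 -2.078] F [ 3.5 -5.7 -5.6] M [-1.53 -0.77 -0.24] o 0.11009395668424568
```

Request:
step_arm:
  plan:
    - [[0,0,-0.5,1,-3,0],[0,0.05,-0.5,1,-3,0],[0,0.05,-0.4,0,-3,0],[0,0,-0.3,0,-1.5,0],[0,0,0,0,0,0]]

```text
time: 37.02
tool_pos: [0.4909, 0.0356, 0.1218]
ee_rot: [-1.568, -0.181, 0.184]
wrist_force: [1.2, -0.9, -2.7]
opening: 0.113
```

```bash
python3 -c "
from h import *
where();barpose(-166,.0215,.1005,1)"
```

```text
t 37.025 rt 0.022418057646986636 phi -165.9916933248934 bar phi -166.68416433103903 pitch z -0.0026870049496873077 z 0.12176340292135353 F [ 1.   2.7 -1.2] M [-0.34 -0.04 -0.06] o 0.11332726346486123 q6 -1.8251071732730717
d [ 0.0009  0.0002 -0.0013] turn [ 0.3 -0.7 -0.2]
[0.09, 0.13, 0.0, 0.28, -0.68, -0.16],
```

Pull straight out, lift, and carry away to the right front.

Request:
step_arm:
  plan:
    - [[-0.5,0,0,0,0,0],[-0.8,0,0,0,0,0],[-0.9,0,0,0,0,0],[-0.9,0,0,0,0,0],[-0.9,0,0,0,0,0],[-0.9,0,0,0,0,0],[-1.0,-1,0,0,0,0],[0,-4,-1,0,-2,0],[0,-3,-3,0,-4.5,0],[0,0,-4,0,-4.5,0],[0,0,-4,0,-4.5,0],[0,0,-2,0,-2,0]]

```text
time: 38.52
tool_pos: [0.4796, -0.1101, 0.208]
ee_rot: [-1.531, -0.438, 0.43]
wrist_force: [0.1, -0.4, -2.1]
opening: 0.115
```

```bash
python3 -c "
from h import *
where();plan([.47,-.25,.1],-105+270,12)"
```

```text
t 38.525 rt 0.11480767340719451 phi -129.18374148501053 bar phi -148.2853188199742 pitch z 0.0034685589365946456 z 0.2079696521868498 F [-0.1  2.1 -0.4] M [0.03 0.04 0.03] o 0.11538671486699979 q6 -1.205119261224068
d [-0.0096 -0.1399 -0.108 ] turn [  0.4 -43.3   0.1]
[-0.68, 0.9, -0.95, 0.03, -3.61, 0.01],[-0.74, 0.9, -0.9, 0.03, -3.61, 0.01],[-0.8, 0.9, -0.85, 0.03, -3.61, 0.01],[-0.85, 0.9, -0.8, 0.03, -3.61, 0.01],[-0.9, 0.9, -0.75, 0.03, -3.61, 0.01],[-0.94, 0.9, -0.69, 0.03, -3.61, 0.01],[-0.98, 0.9, -0.63, 0.03, -3.61, 0.01],[-1.02, 0.9, -0.57, 0.03, -3.61, 0.01],[-1.06, 0.9, -0.5, 0.03, -3.61, 0.01],[-1.08, 0.9, -0.43, 0.03, -3.61, 0.01],[-1.11, 0.9, -0.37, 0.03, -3.61, 0.01],[-1.13, 0.9, -0.3, 0.03, -3.61, 0.01],
```

Request:
step_arm:
  plan:
    - [[-0.7,0.9,-0.9,0.2,-3.6,0.1],[-0.7,0.9,-0.9,0,-3.6,0],[-0.8,0.9,-0.9,0,-3.6,0],[-0.9,0.9,-0.8,0,-3.6,0],[-0.9,0.9,-0.8,0,-3.6,0],[-0.9,0.9,-0.7,0,-3.6,0],[-1.0,0.9,-0.6,0,-3.6,0],[-1.0,0.9,-0.6,0,-3.6,0],[-1.1,0.9,-0.5,0,-3.6,0],[-1.1,0.9,-0.4,0,-3.6,0],[-1.1,0.5,-0.4,0,-3.6,0],[0,0,0,0,0,0]]

```text
time: 40.02
tool_pos: [0.4679, -0.2432, 0.1113]
ee_rot: [-1.34, -0.983, 0.98]
wrist_force: [-0.8, -0.8, -1.9]
opening: 0.113
```

```bash
python3 -c "
from h import *
where();st();plan([.47,-.25,.0265],-105+270,1)"
```

```text
t 40.025 rt 0.23352311008568333 phi -116.80428760516392 bar phi -107.50280443490124 pitch z 0.0004465409688046984 z 0.1112515667342794 F [-1.   1.9  0.5] M [-0.02  0.03 -0.01] o 0.11297592729213368 q6 -0.20801941453367195
t 40.025 p [ 0.4679 -0.2432  0.1113] 
 [[ 0.301  0.003 -0.954]
 [ 0.954 -0.     0.301]
 [ 0.    -1.    -0.002]] q [-0.097 -0.126 -0.341  0.    -1.353 -0.208] F [-0.8 -0.8 -1.9] M [-0.02  0.03 -0.01] o 0.11297592729213368
d [ 0.0021 -0.0068 -0.0848] turn [ 0.1 -2.5  0. ]
[-0.59, 8.48, -0.39, 0.14, -2.5, 0.02],
```

Request:
step_arm:
  plan:
    - [[0,1.5,0,0,0,0],[0,2,0,0,0,0],[0,2,0,0,0,0],[0,1.4,0,0,0,0],[0,0.7,0,0,0,0],[0,0.3,0,0,0,0],[0,0,0,0,0,0]]

```text
time: 40.9
tool_pos: [0.4683, -0.241, 0.0287]
ee_rot: [-1.342, -0.982, 0.977]
wrist_force: [-0.4, 0.2, -1.2]
opening: 0.111
```

```bash
python3 -c "
from h import *
where()"
```

```text
t 40.9 rt 0.23128828098828136 phi -116.90223195169983 bar phi -107.6692571324212 pitch z 0.0013581879223512616 z 0.028671820991371055 F [0.  1.2 0.5] M [-0.1   0.    0.01] o 0.11133255000297647 q6 -0.21508922499519983
```

Request:
step_arm:
  plan:
    - [[0,0.15,0,0,0,0],[0,0.1,0,0,0,0],[0,0,0,0,0,0]]

```text
time: 41.28
tool_pos: [0.4692, -0.2412, 0.0274]
ee_rot: [-1.344, -0.984, 0.975]
wrist_force: [-0.3, 0.9, -1.8]
opening: 0.108
```

Request:
step_arm:
  plan:
    - [[0,0,0,0,0,0],[0,0,0,0,0,0],[0,0,0,0,0,0],[0,0,0,0,0,0],[0,-1,0,0,0,0],[0,-2,0,0,0,0],[0,-3,0,0,0,0],[0,-4,0,0,0,0],[-3,-4,0,0,0,0],[-5,-3,0,0,0,0],[-5,0,3,0,0,0],[0,0,0,0,0,0]]
  grip: -0.3

```text
time: 42.78
tool_pos: [0.3988, -0.3598, 0.2104]
ee_rot: [-1.351, -0.988, 0.977]
wrist_force: [-0.1, 0.7, -0.3]
opening: 0.351
```

```bash
python3 -c "
from h import *
where();st()
a,_=snap('top','top10');b,_=snap('scene','scene10')
o=np.hstack([cv2.resize(a[120:320,130:450],(480,300),interpolation=2),cv2.resize(b[235:385,75:235],(320,300),interpolation=2)])
o=np.vstack([o,cv2.resize(b,(800,600))[250:550]]);cv2.imwrite('pics/c10.png',o)"
```

```text
t 42.775 rt 0.36879315590236633 phi -117.881921747452 bar phi -107.51240826927034 pitch z -0.00200334132013702 z 0.21037964667113793 F [0.6 0.3 0.3] M [ 0.05 -0.04  0.03] o 0.3511308574777455 q6 0.05294885611958618
t 42.775 p [ 0.3988 -0.3598  0.2104] 
 [[ 0.301  0.013 -0.954]
 [ 0.954 -0.006  0.301]
 [-0.002 -1.    -0.014]] q [-3.590e-01 -1.400e-01 -1.730e-01  1.000e-03 -1.524e+00  5.300e-02] F [-0.1  0.7 -0.3] M [ 0.05 -0.04  0.03] o 0.3511308574777455
```

View pics/c10.png

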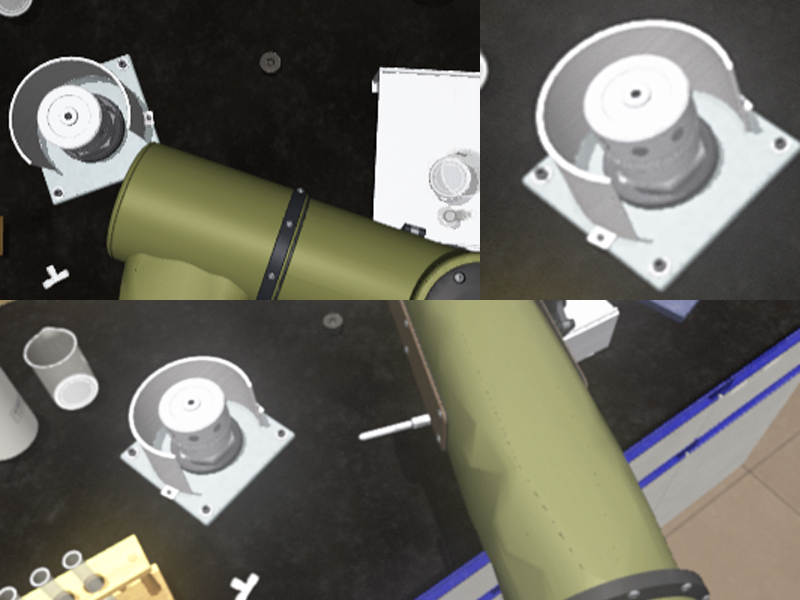

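Run:
```python
from h import *
for k in('8','10'):
    g=cv2.imread(f'pics/scene{k}.png')[:,:,1].astype(float)
    for x,y in((155,311),(174,302)):
        q=g[y-6:y+7,x-6:x+7];wt=np.clip(np.median(q)-15-q,0,None);yy,xx=np.mgrid[y-6:y+7,x-6:x+7]
        c=(wt*xx).sum()/wt.sum(),(wt*yy).sum()/wt.sum();p=wz('scene',*c,.1)[:2]-[.6245,.0705];print(k,np.round(c,2),np.degrees(np.arctan2(p[1],p[0]))%360-360)
print('tip',wz('scene',360/1.25,(437-300+250)/1.25,.006))
d=np.load('pics/scene10.npy');
for x,y in((365,435),(395,428),(420,422)):print(w('scene',x/1.25,(y-50)/1.25,d[int((y-50)/1.25),int(x/1.25)]))
```

```text
8 [154.63 310.39] -208.31279508810067
8 [173.44 301.79] -161.24477195162373
10 [154.61 310.38] -208.3654449722157
10 [173.4  301.79] -161.3084373122781
tip [ 0.50457064 -0.12872618  0.006     ]
[ 0.49879673 -0.13457128  0.01376567]
[ 0.48251891 -0.17938907  0.01381772]
[ 0.47048672 -0.21845437  0.01112857]
```

```bash
python3 -c "
from h import *
print(r.job_done())"
```

```text
the job is handed in; nothing more can be done
None
```

The cap is screwed home, the bar is flat on the bench, and I handed the job in at about 43 s of the 72 s allowed.

**What I did:**
1. I pulled the bar out from under the riser by its shank, laid it on the open bench and took it again by the square grip.
2. I swung the cap clockwise twice, through about 66° and then 53°, moving the bar to another hole in between.
3. I put the bar in once more to test the stop, then laid it down and moved the arm away.

**Last checks:**
- **Cap home:** on the test swing the force rose along the same curve at the same angle as before, up to about 23 N. The hole positions before and after it agree within 0.1°, so the cap did not turn further.
- **Bar placement:** the round end is at about (0.50, -0.13) m, roughly 0.23 m from the vessel's axis and clear of the stand. Depth readings on the top of the bar were 11 to 14 mm, which fits a bar lying flat given the camera's noise.
- **Glassware:** it looks upright and in place on the riser in the last top picture, but I did not measure its position.

**What disagreed:**
- **Total turn:** it came to about 119° (2.08 rad), right at the low end of the stated 2.08 to 2.32 rad. That is why I did the test swing.
- **Bar past the stop:** while pressing at the stop, the bar went about 10° further than its play explains. I put this down to give at the stop or in the arm, because the cap showed no net movement afterwards.

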